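# Load the nitrogen purge rack and open its interlocked valves

## Robot

A 6-joint arm with a two-finger parallel gripper is mounted at the origin on a cart in front of the work surface, level with it; the furniture and walls round the work are solid. World frame = base frame: x ahead of the robot, y to its left, z up, the work surface at z = 0. Lengths are in m, angles in degrees, forces in N, time in s.
With the tool pointing down it reaches from about 0.4 to 0.825 m from the base axis. Payload 7 kg.
Tool frame: the origin (TCP) lies midway between the tips of the shut fingers; the grasp point (between the pads) lies r.grip_depth behind it (r.grip_depth is the distance from the TCP to the grasp point, in m); z points along the fingers, y is the line along which they close (so a half turn about z gives the same grasp; the last joint's range is limited). The gripper opens to 88 mm and grips with 3 to 60 N. Pads are 19 mm wide; open, the fingers measure 130 mm over their backs; the gripper's body (78 mm by 193 mm) begins 47 mm behind the grasp point.
Start: joints at [90.705, 20.546, 0.682, 0, -70.136, -16.507], TCP at [0.184, 0.649, 0.227] pointing down, gripper open.
Joint ranges: [-176.03, 176.03], [-82.01, 121.73], [-58.28, 71.71], [-173.87, 95.51], [-174.79, -0.11], [-173.66, 173.66]. Speed limits (degrees/s): [136.94, 136.94, 172.46, 180, 180, 180].

## Interface

Orientations are given as [roll, pitch, yaw] about the fixed x, y, z axes, in that order (R = Rz(yaw) Ry(pitch) Rx(roll)).
In Python, from plant import r, optics, workorder gives the robot as it stands (r), with the cameras (optics) and the job (workorder).
- The arm moves only by the shell command python3 drive.py 'ROWS' [OPENING] [FORCE]. ROWS is a JSON list of rows, 1 to 12 of them, each of 6 numbers: dx, dy, dz in m, then a rotation vector rx, ry, rz in degrees; each row is the pose to reach, as a shift and turn from the pose commanded when the command began, along the tool's axes at that moment; what a row does not reach only later rows make up. A row lasts 1/12 s, in which the tool goes at most 0.0417 m and 7.16 degrees, less where a joint would pass 70% of its speed; a pose out of reach is approached as far as the arm can. OPENING is the finger opening in m, set as the command begins (- or left out keeps the last). The fingers move at their own pace and stop on an object; FORCE is the grip in N (left out, the last holds). Time passes only in rows, so rows that do not move let the fingers close. It prints the time, the measured TCP pose, the force, the opening and the grip force at its end.
- r.get_state(): the state, without advancing time (a new reading comes with each control period).
- optics.capture(name): name is "scene" or "top"; returns a dict with "frame" (400x640x3 uint8, red, green, blue), "z_map" (400x640 float32, m along the optical axis (not along the pixel's ray), 0 where there is no reading), "fx", "fy", "cx", "cy" (pixels), "cam_to_world" (4x4, takes a point from camera to world coordinates). Camera axes: x right, y down, z forward; pixel columns grow to the right and rows downward; lengths in m; the calibration is good to about 2 mm. A picture is of the moment at which its call begins.
- workorder.close_job(): hands the job in; it is judged then, once.
The state is a dict: "time_s": time; "joints": joint angles; "qd": joint speeds; "joint_torque": joint torques, N m; "tcp_pos": TCP position; "eef_rot": TCP orientation; "contact_force": force on the tool from outside, world axes, zero at the start; "moment": the same for the moment, N m; "gripper_width": finger opening in m; "gripper_force": force on a finger pad.
Only numpy, scipy, OpenCV 4.12 (cv2) and the standard library are available. Lean on these libraries where they do the work, as an engineer would, in place of code of your own. Each camera call takes 0.05 s, during which the arm holds its last target. There are 200 camera calls.

## Task

Put every nest fixture that lies in the tray and on the bench behind it onto the sloped purge rack, one to a place, squarely on both rails, filling the places from the end nearest the robot without a gap; and lift the limiter's tab out of its notch, shift it along and drop it fully into the notch just beyond the last fixture, so that only the loaded places get gas. Only when the rack is loaded and the limiter locked, turn the isolator counter-clockwise to its stop (on), which frees the selector, and then turn the selector counter-clockwise to its stop (purge). Leave the timer and the steel cup where they are.

Things in the scene. Friction and masses are not known exactly. Their poses are not given: they have to be found in the camera images.
- rack: purge rack, fixed to the bench, left of the tray; about 280 mm long (its x axis, pointing away from the robot) and 210 mm wide (y). Origin on the bench under its middle. Its deck slopes: low on the right side (towards the tray), high on the left.
- rack_deck: sloped deck of the rack, tilted 15 degrees about x. Origin 75 mm above the bench, midway between two steel rails, level with their tops; x along the rack away from the robot, y across and up the slope, z normal to it. Rails along x at y = +45 and -45 mm, 10 mm wide, open below; a fixture lies across both. Places 1 to 4 are centred at x = -90, -30, 30, 90 mm (1 nearest the robot), y = 0, z = 0.
- rack_place1 (a point): centre of place 1 at rail height (deck frame x = -90, y = 0, z = 0 mm). Places are parted by pairs of pins 8 mm thick and 16 mm high on the rails, at deck x = -120, -60, 0, 60, 120 mm. At the low side a lip (inner face at deck y = -74 mm), at the high side a flange (inner face y = +87 mm), both 12 mm above the rails.
- ladder_notch1 (a point): middle of notch 1 of the toothed ladder strip on the gas bar (the bar forms the lip), at tooth-top height: deck x = -60, y = -96, z = 24 mm. The four notches are at deck x = -60, 0, 60, 120 mm, one 30 mm beyond each place, each 18 mm wide and 12 mm deep; the strip is 16 mm wide.
- limiter (a joint): travel of the limiter slide along the gas bar (deck x), m: 0 = notch 1 (beyond place 1, where it starts), 0.06 = notch 2, 0.12 = notch 3, 0.18 = notch 4. About 1.5 N of friction. Gas reaches only the places before the limiter.
- limiter_tab (a joint): lift of the limiter's lock tab along the deck normal, m: 0 = tongue fully down in a notch, 0.010 = tongue just level with the tooth tops, 0.028 = upper stop. A spring and its weight push it down (about 2.5 to 4 N). Let go above a tooth it rests on the tooth at about 0.010. The tongue is 14 mm wide, 2 mm of play to each side in a notch.
- limiter_grip (a point): the point to grip on the tab: middle of a black ribbed grip 16 mm thick along deck x, 26 mm along deck y, its top 14 mm above this point and its foot 22 mm below it (deck z). It moves with slide and lift; its frame is parallel to the deck. With the tab down it is at y = -96, z = 50 mm of the deck. The steel saddle beside it (y -122 to -111 mm) reaches 30 mm of deck z.
- limiter_mark (a point): point on the limiter slide in the middle of the tongue's notch line, at deck y = 0, z = 0 (does not lift with the tab); x parallel to the deck's x.
- valve_box: low grey valve box fixed to the bench, right of the tray, 244 x 150 mm, top at 48 mm. Origin on the bench under its middle; x away from the robot. The isolator's axis is at x = -55 mm (nearer the robot), the selector's at x = +55 mm, both upright. Two steel interlock plates 5 mm thick lie below the handles, tops at 55.5 mm.
- isolator (a joint): isolator handle, rad: 0 = off (bar across the box), grows counter-clockwise seen from above, 1.571 = on, at its stop, bar along the box. About 0.12 N m of friction, stays where it is left. It cannot turn back once the selector is at purge.
- isolator_grip (a point): grip point of the isolator's dark steel bar handle, on its axis, 80 mm above the bench; the bar is 74 mm long, 14 mm thick, from z = 63 to 93 mm. This frame turns with it: bar along its y, thickness along its x.
- selector (a joint): selector handle, rad: 0 = vent, grows counter-clockwise seen from above, 1.047 = purge, at its stop. About 0.1 N m of friction, stays where it is left. The isolator's plate sits in a scallop of its plate and blocks it (a few hundredths of a rad of play) until the isolator is beyond about 1.40 rad.
- selector_grip (a point): grip point of the selector's black pointer handle, on its axis, 78 mm above the bench; the handle is 56 mm long, 12 mm thick, from z = 63 to 89 mm. This frame turns with it: handle along its x, thickness along its y.
- fixture_rack: the flat, low-walled tray in the middle of the bench, about 400 x 300 mm, fixed; its floor is 6 mm and its wall tops 36 mm above the bench.
- timer: small white bench timer, 29 x 75 x 62 mm, standing between the tray and the valve box; to be left alone.
- cup: steel cup, 54 mm wide, 36 mm high, in the near part of the tray; to be left alone.
- fixture_1: nest fixture 1: red moulded frame, 32 mm wide (x), 136 mm long (y), its solid frame 8 mm high with small white bars and black pins on it up to 26 mm. Origin at the centre of its underside. Starts in the tray. Either end may go up the slope. May be absent.
- fixture_2: nest fixture 2: red moulded frame, 32 mm wide (x), 136 mm long (y), its solid frame 8 mm high with small white bars and black pins on it up to 26 mm. Origin at the centre of its underside. Starts in the tray. Either end may go up the slope. May be absent.
- fixture_3: nest fixture 3: red moulded frame, 32 mm wide (x), 136 mm long (y), its solid frame 8 mm high with small white bars and black pins on it up to 26 mm. Origin at the centre of its underside. Starts on the bench behind the tray. Either end may go up the slope. May be absent.
- fixture_4: nest fixture 4: red moulded frame, 32 mm wide (x), 136 mm long (y), its solid frame 8 mm high with small white bars and black pins on it up to 26 mm. Origin at the centre of its underside. Starts on the bench behind the tray. Either end may go up the slope. May be absent.

How it is judged:
By the outcome, as a careful person would: the job done as asked, in the order asked, and still so for the second after the job is handed in, with the robot touching nothing.
Of fixture_1, fixture_2, fixture_3, fixture_4 only 2 to 4 are there at a start; the rules pass over those that are not, and their reading is None.
At some moment in a run one of fixture_1, fixture_2 may be knocked a few centimetres aside while the robot is not near it.
Once in a run the grip may slacken for a moment while it holds something.
It also fails if it takes over 210 s, if anything falls off the work surface, if the arm or the gripper's body presses on something with over 40 N, if the wrist force passes 120 N, or if a joint passes its speed limit or range.

## Working session

There is one attempt and no reset: what is moved stays moved. The work goes in short steps, Python scripts to look and compute and a shell command to move; the robot and the scene stay as the last step left them, time stands still between calls to the robot, and variables do not carry over. Pictures are saved under pics/ and viewed, at most 14 in all, crops included, and the job is handed in when it is done.

```bash
ls; mkdir -p pics; cat > h.py <<'E'
import numpy as np,cv2
from plant import r, optics, workorder
from scipy.spatial.transform import Rotation as R
def cap(n):
    c=optics.capture(n); return c
def save(c,p): cv2.imwrite('pics/'+p,c['frame'][:,:,::-1])
def ray(c,u,v):
    T=np.array(c['cam_to_world']); d=np.array([(u-c['cx'])/c['fx'],(v-c['cy'])/c['fy'],1.]); return T[:3,3],T[:3,:3]@d
def onplane(c,u,v,z):
    o,d=ray(c,u,v); return o+d*(z-o[2])/d[2]
def depthpt(c,u,v):
    o,d=ray(c,u,v); return o+d*float(c['z_map'][int(round(v)),int(round(u))])
def cloud(c):
    T=np.array(c['cam_to_world']);v,u=np.mgrid[:400,:640];z=c['z_map']
    p=np.stack([(u-c['cx'])/c['fx']*z,(v-c['cy'])/c['fy']*z,z],-1)@T[:3,:3].T+T[:3,3]
    p[z==0]=np.nan
    return p
E
python3 - <<'E'
from h import *
for n in ['scene','top']:
    c=cap(n); save(c,n+'0.png'); print(n,c['fx'],c['fy'],c['cx'],c['cy']);print(np.round(c['cam_to_world'],3)); np.savez('pics/'+n+'0.npz',**c)
s=r.get_state();print(s, r.grip_depth)
E
```

```text
drive.py
pics
plant.py
scene 406.6384629314274 406.6384629314274 320.63598066000407 201.5168856709381
[[ 0.519 -0.559  0.647 -0.151]
 [-0.855 -0.321  0.408 -0.451]
 [-0.021 -0.765 -0.644  0.748]
 [ 0.     0.     0.     1.   ]]
top 369.9069540014383 369.9069540014383 319.3678991421672 193.90142252799825
[[ 0.01  -0.997  0.077  0.468]
 [-1.    -0.01   0.004 -0.022]
 [-0.003 -0.077 -0.997  1.034]
 [ 0.     0.     0.     1.   ]]
{'time_s': 0.1, 'joints': array([ 9.07050960e+01,  2.05852064e+01,  6.37805355e-01, -1.66954753e-02,
       -7.01352907e+01, -1.65072227e+01]), 'qd': array([-0.02251541, -0.18946069,  0.08748699,  0.12289446,  0.06392628,
       -0.03654488]), 'joint_torque': array([-1.14079296e-03, -5.84164453e+01,  2.93752688e+01,  7.01542765e+00,
        1.02698343e-02, -4.39613257e-05]), 'tcp_pos': array([0.18372307, 0.64905477, 0.22573438]), 'eef_rot': array([ 1.79916257e+02, -8.44890359e-03, -1.58078050e+01]), 'contact_force': array([ 0.11588162, -0.28131765, -0.64500053]), 'moment': array([-0.00649278, -0.01991884,  0.00740282]), 'gripper_force': 0.0, 'gripper_width': 0.08771119816522892} 0.0188
```

View pics/top0.png

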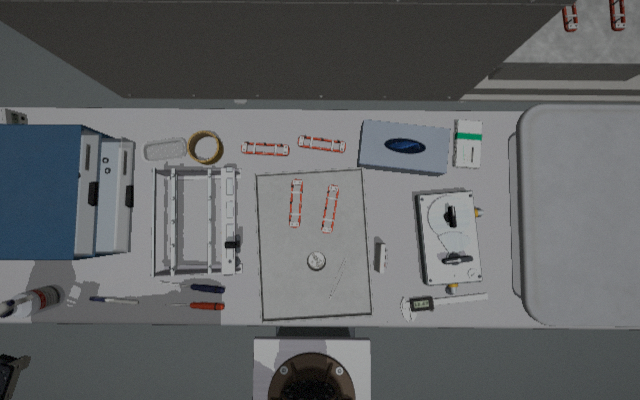

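View pics/scene0.png

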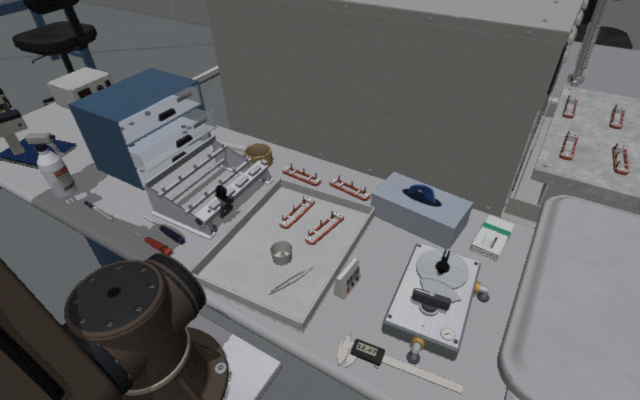

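Top view: two fixtures in the tray at about (295,203) and (330,208), two on the bench behind it at (265,149) and (322,144), so all four are present. The rack is at u 152–240, v 168–275 with the limiter at (232,244). The valve box is at (450,237), isolator (457,258), selector (450,215). The scene view agrees.

```bash
python3 - <<'E'
from h import *
t=dict(np.load('pics/top0.npz')); s=dict(np.load('pics/scene0.npz'))
a=cv2.resize(t['frame'][160:285,145:245],None,fx=4.6,fy=4.6,interpolation=cv2.INTER_CUBIC)
b=cv2.resize(t['frame'][185:290,410:485],None,fx=4.4,fy=4.4,interpolation=cv2.INTER_CUBIC)
im=np.zeros((600,800,3),np.uint8); im[:a.shape[0],:a.shape[1]]=a[:600]; w=min(b.shape[1],800-a.shape[1]-5); im[:b.shape[0],a.shape[1]+5:a.shape[1]+5+w]=b[:,:w]
cv2.imwrite('pics/crop1.png',im[:,:,::-1])
a=cv2.resize(s['frame'][130:245,140:280],None,fx=5,fy=5,interpolation=cv2.INTER_CUBIC)
cv2.imwrite('pics/crop2.png',a[:,:,::-1])
def reds(c,name):
    f=c['frame'].astype(int); m=((f[...,0]-np.maximum(f[...,1],f[...,2]))>45).astype(np.uint8)
    m=cv2.morphologyEx(m,cv2.MORPH_CLOSE,np.ones((9,9)))
    P=cloud(c)
    n,l,st,ce=cv2.connectedComponentsWithStats(m)
    for i in range(1,n):
        if st[i,4]<60: continue
        cs=np.argwhere(l==i)[:,::-1]
        for z in (0.008,0.014):
            q=np.array([onplane(c,u,v,z)[:2] for u,v in cs]).astype(np.float32)
            (cx,cy),(w,h),an=cv2.minAreaRect(q*1000)
            if w>h: an+=90
            an=(an+90)%180-90  # dir of long axis from +y.. 
            print(name,ce[i].round(1),'z',z,'ctr',round(cx),round(cy),'size',round(min(w,h)),round(max(w,h)),'an',round(an,1),'depth z',np.round(np.nanpercentile(P[l==i][:,2],[10,50,90]),3))
reds(t,'top'); reds(s,'scene')
P=cloud(t)
for u,v in [(200,290),(300,250),(280,290),(450,200),(430,270),(330,170)]: print(u,v,P[v,u].round(3))
E
```

```text
top [617.9  15.9] z 0.008 ctr 1075 -874 size 32 88 an -87.4 depth z [0.115 0.123 0.128]
top [617.9  15.9] z 0.014 ctr 1071 -869 size 32 87 an -87.4 depth z [0.115 0.123 0.128]
top [570.1  14.1] z 0.008 ctr 1068 -737 size 34 54 an -84.5 depth z [0.114 0.121 0.126]
top [570.1  14.1] z 0.014 ctr 1064 -733 size 34 54 an -84.5 depth z [0.114 0.121 0.126]
top [321.4 144.1] z 0.008 ctr 689 -23 size 32 134 an -7.3 depth z [-0.002  0.005  0.011]
top [321.4 144.1] z 0.014 ctr 687 -23 size 31 134 an -7.3 depth z [-0.002  0.005  0.011]
top [265.5 148.9] z 0.008 ctr 673 137 size 32 133 an -3.1 depth z [-0.002  0.005  0.011]
top [265.5 148.9] z 0.014 ctr 672 136 size 31 133 an -3.1 depth z [-0.002  0.005  0.011]
top [295.5 203.8] z 0.008 ctr 522 48 size 31 134 an 87.1 depth z [0.004 0.011 0.017]
top [295.5 203.8] z 0.014 ctr 521 47 size 31 133 an 87.1 depth z [0.004 0.011 0.017]
top [329.7 209.2] z 0.008 ctr 507 -48 size 31 133 an 80.9 depth z [0.004 0.011 0.017]
top [329.7 209.2] z 0.014 ctr 506 -48 size 31 132 an 80.9 depth z [0.004 0.011 0.017]
top [207.1 305.7] z 0.008 ctr 240 285 size 15 90 a
[... 484 characters left out ...]
scene [295.6 214. ] z 0.008 ctr 517 52 size 32 122 an 86.7 depth z [0.005 0.012 0.017]
scene [295.6 214. ] z 0.014 ctr 511 48 size 32 121 an 86.7 depth z [0.005 0.012 0.017]
scene [322.5 229.6] z 0.008 ctr 503 -44 size 33 125 an 81.3 depth z [0.005 0.012 0.016]
scene [322.5 229.6] z 0.014 ctr 497 -47 size 32 124 an 81.3 depth z [0.005 0.012 0.016]
scene [158.1 245.6] z 0.008 ctr 240 289 size 16 91 an -1.8 depth z [0.013 0.017 0.02 ]
scene [158.1 245.6] z 0.014 ctr 236 283 size 16 90 an -1.8 depth z [0.013 0.017 0.02 ]
200 290 [0.282 0.303 0.013]
300 250 [0.392 0.033 0.005]
280 290 [0.283 0.086 0.005]
450 200 [ 0.531 -0.365  0.055]
430 270 [ 0.346 -0.312  0.045]
330 170 [ 0.611 -0.047  0.032]
```

View pics/crop1.png

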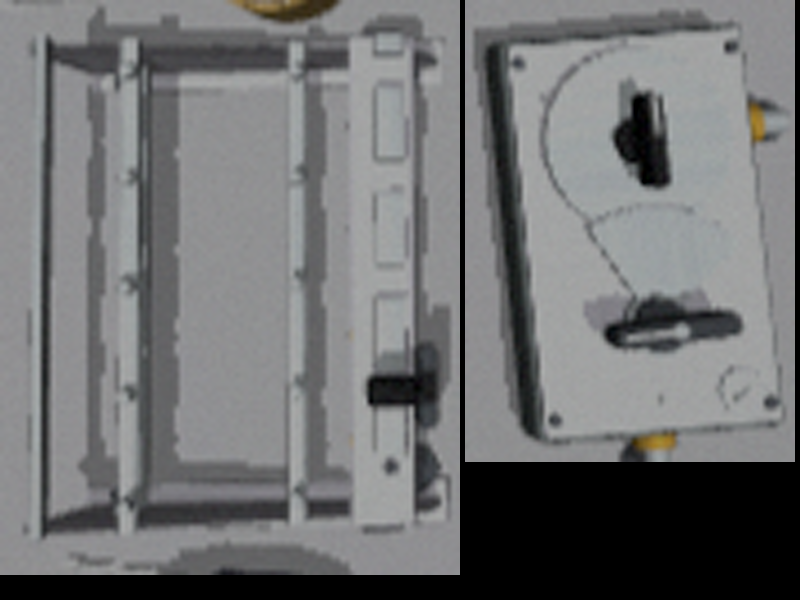

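View pics/crop2.png

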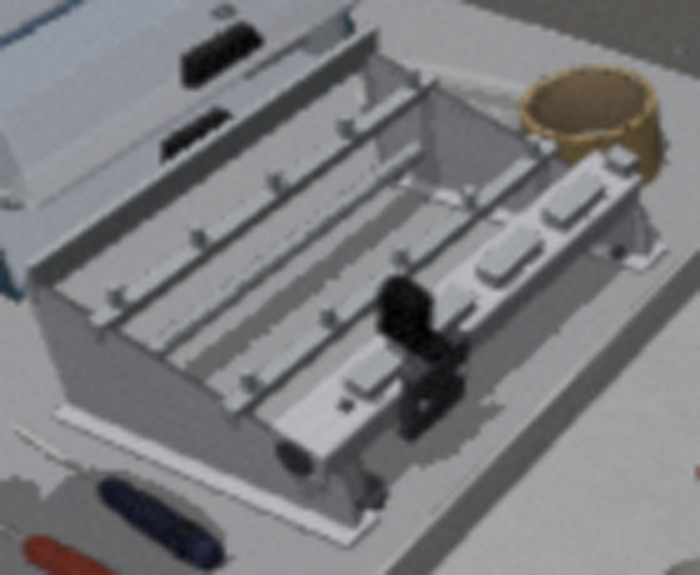

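Crop 1: rack with 5 pins on each rail (left rail u≈130, right rail u≈300 in the crop), limiter grip at (395,388), isolator bar at (677,328), selector at (650,140). Crop 2 shows the same pins obliquely, so I can fit the rack pose by reprojection across both views.

```bash
cat > fit.py <<'E'
from h import *
from scipy.optimize import least_squares
t=dict(np.load('pics/top0.npz')); s=dict(np.load('pics/scene0.npz'))
def proj(c,p):
    T=np.array(c['cam_to_world']); q=(np.atleast_2d(p)-T[:3,3])@T[:3,:3]
    return np.c_[c['fx']*q[:,0]/q[:,2]+c['cx'],c['fy']*q[:,1]/q[:,2]+c['cy']]
px=[120,60,0,-60,-120]
T1=np.array([(130,68),(133,177),(131,284),(130,392),(127,495),(298,70),(300,173),(300,274),(302,381),(299,490)])/4.6+[145,160]-.4
S1=np.array([(425,80),(347,125),(275,181),(199,236),(117,293),(543,148),(470,195),(401,255),(329,317),(249,381)])/5+[140,130]-.4
D=np.array([(x,y,16) for y in (45,-45) for x in px])/1000
def deck(p): return R.from_euler('z',p[3])*R.from_euler('x',np.radians(15)),np.array(p[:3])
def res(p,sep=None):
    r_,o=deck(p); w=r_.apply(D)+o
    e=[proj(t,w)-T1,proj(s,w)-S1]
    return np.concatenate([x.ravel() for i,x in enumerate(e) if sep is None or i==sep])
if __name__=='__main__':
    for sep in (None,0,1):
        k=least_squares(res,[.45,.33,.075,0],args=(sep,),loss='soft_l1'); print(sep,k.x.round(4),np.degrees(k.x[3]).round(2),np.abs(res(k.x,sep)).max().round(2))
        if sep is None: print(res(k.x).reshape(-1,2).round(1).tolist()); P0=k.x
    P=cloud(t)
    r_,o=deck(P0)
    # cloud in deck frame: check z of rails, bar
    q=r_.inv().apply((P.reshape(-1,3)-o)).reshape(P.shape)*1000
    def st(x0,x1,y0,y1,z0=-20,z1=100):
        m=(q[...,0]>x0)&(q[...,0]<x1)&(q[...,1]>y0)&(q[...,1]<y1)&(q[...,2]>z0)&(q[...,2]<z1)
        return m.sum(),np.nanmedian(q[m],0).round(1) if m.sum() else None
    print('railhi',st(-115,115,35,55),'raillo',st(-115,115,-55,-35))
    f=t['frame'].astype(int); m=(f.max(-1)<50)&(q[...,2]>54)&(q[...,2]<75)&(np.abs(q[...,1]+96)<40)&(np.abs(q[...,0])<140)
    print('limgrip',m.sum(),q[m].mean(0).round(1),q[m].min(0).round(1),q[m].max(0).round(1),P[m].mean(0).round(4))
    print('teeth',st(-50,120,-104,-88,15,35))
    # valve box
    c=np.array([(497,45),(737,27),(783,415),(543,440)]); c=(c-[465,0])/4.4+[410,185]-.4
    w=np.array([onplane(t,u,v,.048) for u,v in c]); print('box',w.round(4).tolist(),w.mean(0).round(4),np.linalg.norm(np.roll(w,-1,0)-w,axis=1).round(3))
    for nm,cc in (('top',t),('scene',s)):
        Q=cloud(cc); f=cc['frame'].astype(int)
        for h in ('iso','sel'):
            reg=(np.abs(Q[...,1]+.37)<.06)&((Q[...,0]<.46)&(Q[...,0]>.34) if h=='iso' else (Q[...,0]>.46)&(Q[...,0]<.58))
            m=reg&(Q[...,2]>.075)&(f.max(-1)<130)
            if m.sum()<5: print(nm,h,m.sum());continue
            (cx,cy),wh,an=cv2.minAreaRect((Q[m][:,:2]*1000).astype(np.float32)); print(nm,h,m.sum(),Q[m].mean(0).round(4),(round(cx),round(cy)),np.round(wh),round(an,1),'z',np.percentile(Q[m][:,2],[5,50,95]).round(3))
    # cabinet behind bench, tray walls
    for v in range(85,115,3): print(v,P[v,300].round(3),P[v,265].round(3))
E
python3 fit.py
```

```text
None [0.4688 0.3146 0.0649 0.0296] 1.7 1.74
[[0.1, -0.1], [-0.8, -0.5], [-0.6, -0.2], [-0.7, 0.1], [-0.3, 1.7], [0.2, -0.0], [-0.4, 0.3], [-0.4, 1.4], [-1.0, 1.3], [-0.4, 1.1], [-1.2, -0.3], [1.1, 0.5], [1.3, -0.3], [1.2, -0.1], [1.2, 0.5], [-0.7, 0.1], [1.1, 1.1], [1.3, 0.2], [1.1, -0.3], [1.4, -0.2]]
0 [0.4701 0.3175 0.0535 0.0375] 2.15 0.78
1 [0.463  0.3106 0.0704 0.0183] 1.05 1.34
railhi (np.int64(415), array([ 8.1, 44.7,  9.2])) raillo (np.int64(350), array([ -1.3, -46. ,   9.8]))
limgrip 59 [-60.9 -95.9  73. ] [ -67.3 -108.    69.5] [-54.2 -83.9  75. ] [0.4113 0.2012 0.1106]
teeth (np.int64(323), array([ 34.1, -94.6,  32. ]))
box [[0.5444, -0.279, 0.048], [0.5568, -0.4247, 0.048], [0.3249, -0.4471, 0.048], [0.3087, -0.304, 0.048]] [ 0.4337 -0.3637  0.048 ] [0.146 0.233 0.144 0.237]
top iso 165 [ 0.3798 -0.3682  0.0897] (379, -369) [15. 72.] 8.0 z [0.078 0.091 0.095]
top sel 121 [ 0.4874 -0.3592  0.0857] (488, -360) [53. 13.] 7.5 z [0.077 0.087 0.09 ]
scene iso 391 [ 0.3766 -0.3711  0.0864] (413, -365) [93. 74.] 7.2 z [0.076 0.088 0.093]
scene sel 96 [ 0.4825 -0.3602  0.0874] (485, -360) [51. 12.] 5.2 z [0.085 0.088 0.09 ]
85 [0.837 0.037 0.062] [0.838 0.132 0.058]
88 [0.836 0.038 0.042] [0.839 0.136 0.032]
91 [0.838 0.039 0.013] [0.838 0.139 0.011]
94 [ 0.839  0.041 -0.013] [ 0.837  0.142 -0.009]
97 [ 0.838  0.042 -0.037] [ 0.838  0.146 -0.04 ]
100 [ 1.076  0.086 -0.767] [ 1.077  0.261 -0.776]
103 [ 1.061  0.085 -0.769] [ 1.061  0.26  -0.772]
106 [ 1.048  0.086 -0.775] [ 1.043  0.259 -0.767]
109 [ 0.791  0.039 -0.   ] [0.789 0.139 0.002]
112 [ 0.782  0.039 -0.   ] [ 0.781  0.139 -0.002]
```

```bash
python3 - <<'E'
from fit import *
def res2(p,sep=None):
    D[:,2]=p[4]; return res([p[0],p[1],.075,p[3]],sep)
for sep in (None,0,1):
    k=least_squares(lambda p:res2([p[0],p[1],0,p[2],p[3]],sep),[.46,.31,0,.01],loss='soft_l1'); print(sep,k.x.round(4),np.degrees(k.x[2]).round(2))
# yaw and y from cloud of each rail / flange, both cameras
for n,c in (('top',t),('scene',s)):
    P=cloud(c); r_,o=deck([.468,.314,.075,.03])
    q=r_.inv().apply((P.reshape(-1,3)-o)).reshape(P.shape)*1000
    for nm,y,z,w in (('hi',45,0,9),('lo',-45,0,9)):
        m=(np.abs(q[...,0])<125)&(np.abs(q[...,1]-y)<w+4)&(np.abs(q[...,2]-z)<6)
        a=q[m]; k=np.polyfit(a[:,0],a[:,1],1); print(n,nm,m.sum(),a.mean(0).round(1),'slope deg',np.degrees(k[0]).round(2),'y range',np.percentile(a[:,1],[3,97]).round(1))
    # pins
    for y in(45,-45):
        m=(np.abs(q[...,0])<135)&(np.abs(q[...,1]-y)<10)&(q[...,2]>8)&(q[...,2]<22); print('pins',y,sorted(q[m][:,0].round(0).tolist()))
    f=c['frame'].astype(int); m=(f.max(-1)<60)&(q[...,2]>60)&(q[...,2]<70)&(np.abs(q[...,1]+96)<30)&(np.abs(q[...,0]+60)<30)
    print('grip',m.sum(),q[m].mean(0).round(1),q[m].min(0).round(0),q[m].max(0).round(0))
E
```

```text
None [0.4689 0.3119 0.0296 0.0055] 1.7
0 [ 0.4703  0.3117  0.0375 -0.0063] 2.15
1 [0.463  0.3093 0.0183 0.0112] 1.05
top hi 370 [ 4.  43.1 -0.6] slope deg 0.27 y range [38.7 48.1]
top lo 340 [ -2.1 -47.4  -0.4] slope deg 0.16 y range [-51.3 -43.2]
pins 45 [-123.0, -123.0, -121.0, -121.0, -120.0, -120.0, -119.0, -119.0, -118.0, -118.0, -116.0, -64.0, -64.0, -61.0, -61.0, -61.0, -59.0, -59.0, -59.0, -56.0, -4.0, -1.0, -1.0, -1.0, 1.0, 1.0, 1.0, 4.0, 57.0, 57.0, 57.0, 59.0, 59.0, 59.0, 62.0, 62.0, 62.0, 118.0, 118.0, 118.0, 120.0, 120.0, 120.0, 123.0, 123.0]
pins -45 [-123.0, -120.0, -120.0, -120.0, -118.0, -118.0, -118.0, -62.0, -62.0, -62.0, -59.0, -59.0, -59.0, -57.0, -57.0, -3.0, -3.0, -0.0, -0.0, -0.0, 2.0, 2.0, 2.0, 56.0, 59.0, 59.0, 59.0, 62.0, 62.0, 62.0, 116.0, 117.0, 117.0, 119.0, 119.0, 119.0, 122.0, 122.0, 122.0]
grip 64 [-59.7 -97.8  63.3] [ -66. -110.   60.] [-53. -86.  66.]
scene hi 289 [-5.5 43.4 -0.7] slope deg 0.22 y range [38.8 49.7]
scene lo 276 [ -6.4 -46.3  -0.7] slope deg 0.01 y range [-50.7 -40. ]
pins 45 [-128.0, -127.0, -126.0, -126.0, -125.0, -125.0, -124.0, -124.0, -124.0, -122.0, -122.0, -120.0, -68.0, -67.0, -66.0, -66.0, -66.0, -65.0, -64.0, -63.0, -63.0, -63.0, -60.0, -60.0, -7.0, -6.0, -6.0, -6.0, -6.0, -5.0, -3.0, -3.0, -2.0, -2.0, -1.0, 54.0, 55.0, 55.0, 56.0, 59.0, 113.0, 114.0, 114.0, 115.0, 116.0, 118.0, 118.0, 119.0]
pins -45 [-126.0, -126.0, -125.0, -125.0, -124.0, -123.0, -123.0, -122.0, -121.0, -121.0, -66.0, -66.0, -66.0, -64.0, -64.0, -62.0, -62.0, -61.0, -56.0, -6.0, -6.0, -6.0, -5.0, -4.0, -4.0, -3.0, -3.0, -2.0, 1.0, 53.0, 54.0, 54.0, 54.0, 55.0, 56.0, 56.0, 57.0, 58.0, 59.0, 112.0, 112.0, 115.0, 115.0, 115.0, 116.0, 117.0, 118.0, 120.0]
grip 44 [-64.6 -97.6  63.2] [ -72. -108.   60.] [-56. -85.  66.]
```

```bash
cat > plan.py <<'E'
from h import *
O=np.array([.4672,.3123,.0745]); YAW=1.9
RD=R.from_euler('z',YAW,degrees=True)*R.from_euler('x',15,degrees=True)
RT=R.from_matrix(np.c_[[0,-1,0],[-1,0,0],[0,0,-1]].T)  # tool in deck: x=-y,y=-x,z=-z
def deckpose(x,y,z): return O+RD.apply(np.array([x,y,z])/1000), RD*RT
def down(x,y,z,yaw): return np.array([x,y,z]),R.from_euler('xyz',[180,0,yaw],degrees=True)
def here():
    s=r.get_state(); return np.array(s['tcp_pos']),R.from_euler('xyz',s['eef_rot'],degrees=True)
def chain(*ts):
    p,q=here(); print('now',p.round(4),q.as_euler('xyz',degrees=True).round(1))
    for tp,tq in ts:
        d=q.inv().apply(tp-p); w=(q.inv()*tq).as_rotvec(degrees=True)
        print(d.round(4).tolist(),w.round(1).tolist(),'rows',round(max(np.linalg.norm(d)/.0417,np.linalg.norm(w)/7.16),1),'world',tp.round(3))
        p,q=tp,tq
def indeck():
    p,q=here(); print('deck tcp mm',(RD.inv().apply(p-O)*1000).round(1),'F',r.get_state()['contact_force'].round(1),'w',round(r.get_state()['gripper_width'],4))
E
python3 - <<'E'
from plan import *
chain(down(.25,.36,.25,-60), deckpose(-60,-96,120),deckpose(-60,-96,34))
E
```

```text
now [0.1837 0.6491 0.2257] [179.9  -0.  -15.8]
[0.1425, 0.2601, -0.0239] [0.1, -0.0, 44.2] rows 7.1 world [0.25 0.36 0.25]
[0.2308, -0.053, 0.0844] [3.7, -14.7, 27.9] rows 6.0 world [0.411 0.187 0.166]
[-0.0, -0.0, 0.086] [0.0, 0.0, 0.0] rows 2.1 world [0.411 0.209 0.082]
```

```bash
python3 drive.py '[[0.142,0.26,-0.024,0,0,44.2],[0.142,0.26,-0.024,0,0,44.2],[0.142,0.26,-0.024,0,0,44.2],[0.142,0.26,-0.024,0,0,44.2],[0.142,0.26,-0.024,0,0,44.2],[0.142,0.26,-0.024,0,0,44.2],[0.142,0.26,-0.024,0,0,44.2],[0.142,0.26,-0.024,0,0,44.2],[0.142,0.26,-0.024,0,0,44.2]]' 0.05 20
python3 -c "
from plan import *
chain(deckpose(-60,-96,120))"
```

```text
time_s: 0.85
tcp_pos: [0.25, 0.3584, 0.2514]
eef_rot: [-179.9, 0.1, -60.1]
contact_force: [0.5, 0.5, -0.4]
gripper_width: 0.0502
gripper_force: 0.0
now [0.25   0.3584 0.2514] [-1.799e+02  1.000e-01 -6.010e+01]
[0.2295, -0.0541, 0.0855] [3.6, -14.6, 27.9] rows 6.0 world [0.411 0.187 0.166]
```

```bash
python3 drive.py '[[0.23,-0.054,0.0855,3.6,-14.6,27.9],[0.23,-0.054,0.0855,3.6,-14.6,27.9],[0.23,-0.054,0.0855,3.6,-14.6,27.9],[0.23,-0.054,0.0855,3.6,-14.6,27.9],[0.23,-0.054,0.0855,3.6,-14.6,27.9],[0.23,-0.054,0.0855,3.6,-14.6,27.9],[0.23,-0.054,0.0855,3.6,-14.6,27.9],[0.23,-0.054,0.0855,3.6,-14.6,27.9]]'
python3 -c "
from plan import *
indeck();chain(deckpose(-60,-96,34))"
```

```text
time_s: 1.52
tcp_pos: [0.4128, 0.1864, 0.1634]
eef_rot: [179.8, 14.8, -88.4]
contact_force: [0.3, 0.7, -0.9]
gripper_width: 0.0502
gripper_force: 0.0
deck tcp mm [-58.5 -96.8 118. ] F [ 0.3  0.7 -0.9] w 0.0502
now [0.4128 0.1864 0.1634] [179.8  14.8 -88.4]
[-0.0011, 0.0013, 0.084] [0.1, -0.2, -0.3] rows 2.0 world [0.411 0.209 0.082]
```

```bash
python3 drive.py '[[-0.001,0.001,0.04,0,0,0],[-0.001,0.001,0.084,0,0,0],[-0.001,0.001,0.084,0,0,0],[-0.001,0.001,0.084,0,0,0]]'
python3 -c "
from plan import *
indeck()
c=cap('scene');cv2.imwrite('pics/g1.png',cv2.resize(c['frame'][110:260,130:330],None,fx=4,fy=4)[:,:,::-1])"
```

```text
time_s: 1.85
tcp_pos: [0.408, 0.2116, 0.0825]
eef_rot: [179.7, 14.7, -88.0]
contact_force: [0.0, 0.2, 0.1]
gripper_width: 0.05
gripper_force: 0.0
deck tcp mm [-62.5 -93.2  33.3] F [0.  0.2 0.1] w 0.05
```

View pics/g1.png

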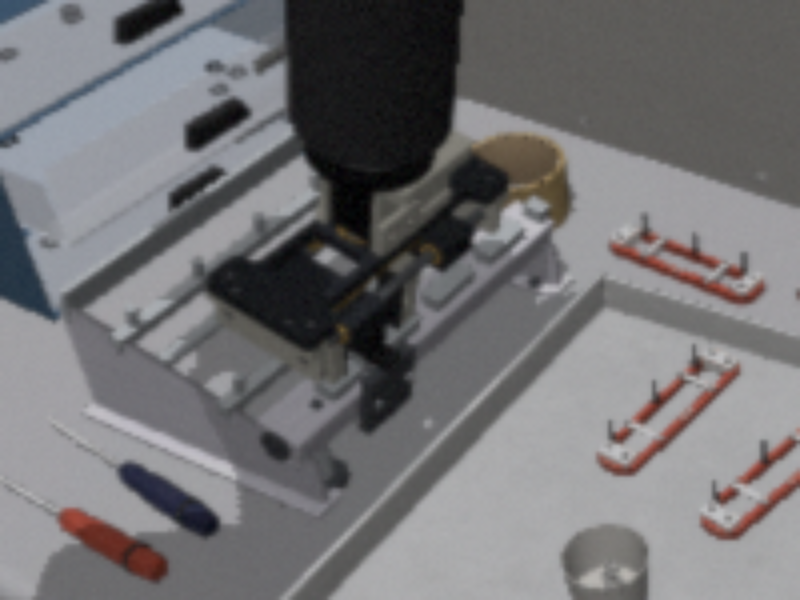

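The fingers straddle the limiter grip at about (390,330), with no contact. Next I close on it.

```bash
python3 drive.py '[[0,0,0,0,0,0],[0,0,0,0,0,0],[0,0,0,0,0,0],[0,0,0,0,0,0],[0,0,0,0,0,0],[0,0,0,0,0,0]]' 0.005 40
python3 -c "
from plan import *
indeck()"
python3 drive.py '[[0,0,-0.008,0,0,0],[0,0,-0.018,0,0,0],[0,0,-0.018,0,0,0],[0,0,-0.018,0,0,0]]'
python3 -c "
from plan import *
indeck();c=cap('scene');c=cap('top')"
```

```text
time_s: 2.4
tcp_pos: [0.4097, 0.2109, 0.0847]
eef_rot: [180.0, 14.9, -88.1]
contact_force: [-0.8, 0.3, 0.8]
gripper_width: 0.0155
gripper_force: 38.7
deck tcp mm [-60.8 -93.4  35.6] F [-0.8  0.3  0.8] w 0.0155
time_s: 2.73
tcp_pos: [0.41, 0.2063, 0.1023]
eef_rot: [-180.0, 14.9, -88.1]
contact_force: [-0.2, 1.4, -2.7]
gripper_width: 0.0159
gripper_force: 40.0
deck tcp mm [-60.7 -93.3  53.8] F [-0.2  1.4 -2.7] w 0.0159
```

```bash
python3 drive.py '[[0,-0.015,-0.018,0,0,0],[0,-0.03,-0.018,0,0,0],[0,-0.045,-0.018,0,0,0],[0,-0.06,-0.018,0,0,0],[0,-0.075,-0.018,0,0,0],[0,-0.09,-0.018,0,0,0],[0,-0.105,-0.018,0,0,0],[0,-0.12,-0.018,0,0,0],[0,-0.135,-0.018,0,0,0],[0,-0.15,-0.018,0,0,0],[0,-0.165,-0.018,0,0,0],[0,-0.18,-0.018,0,0,0]]'
python3 -c "
from plan import *
indeck()"
```

```text
time_s: 3.83
tcp_pos: [0.5887, 0.2076, 0.117]
eef_rot: [179.7, 14.8, -88.1]
contact_force: [-2.7, 2.3, -4.1]
gripper_width: 0.0159
gripper_force: 40.0
deck tcp mm [118.  -94.   69.2] F [-2.7  2.3 -4.1] w 0.0159
```

```bash
python3 drive.py '[[0,-0.001,0.005,0,0,0],[0,-0.001,0.005,0,0,0],[0,-0.001,0.005,0,0,0],[0,-0.001,0.005,0,0,0]]'
python3 - <<'E'
from plan import *
indeck()
for n in('top','scene'):
    c=cap(n);save(c,'lim_'+n+'.png')
    P=cloud(c);q=RD.inv().apply(P.reshape(-1,3)-O).reshape(P.shape)*1000
    f=c['frame'].astype(int)
    m=(np.abs(q[...,0]-120)<40)&(q[...,1]<-105)&(q[...,1]>-130)&(q[...,2]<36)&(q[...,2]>0)&(f.max(-1)<90)
    print(n,m.sum(),np.percentile(q[m],[2,50,98],axis=0).round(1).tolist() if m.sum()>5 else '')
E
```

```text
time_s: 4.17
tcp_pos: [0.59, 0.2086, 0.1135]
eef_rot: [179.9, 14.8, -88.1]
contact_force: [1.6, -1.0, -3.8]
gripper_width: 0.0159
gripper_force: 40.0
deck tcp mm [119.3 -93.9  65.6] F [ 1.6 -1.  -3.8] w 0.0159
top 2 
scene 112 [[85.6, -121.5, 1.0], [111.1, -118.2, 20.1], [137.9, -107.7, 32.1]]
```

```bash
python3 drive.py '[[0,0,0.006,0,0,0],[0,0,0.012,0,0,0],[0,0,0.018,0,0,0],[0,0,0.023,0,0,0],[0,0,0.027,0,0,0],[0,0,0.027,0,0,0],[0,0,0.027,0,0,0]]'
python3 -c "
from plan import *
indeck()"
```

```text
time_s: 4.85
tcp_pos: [0.5912, 0.2152, 0.0893]
eef_rot: [-179.9, 14.8, -88.0]
contact_force: [-2.2, -10.0, 7.9]
gripper_width: 0.0155
gripper_force: 40.0
deck tcp mm [120.7 -93.9  40.4] F [ -2.2 -10.    7.9] w 0.0155
```

```bash
python3 drive.py '[[0,0,0,0,0,0],[0,0,0,0,0,0],[0,0,0,0,0,0],[0,0,0,0,0,0]]' 0.04
python3 drive.py '[[0,0,-0.03,0,0,0],[0,0,-0.07,0,0,0],[0.0,0,-0.1,0,0,0],[0,0,-0.1,0,0,0],[0,0,-0.1,0,0,0]]'
python3 - <<'E'
from plan import *
indeck()
p,q=here();chain(down(.47,.12,.22,-90))
E
```

```text
time_s: 5.18
tcp_pos: [0.5907, 0.2167, 0.0879]
eef_rot: [180.0, 14.9, -88.0]
contact_force: [0.1, -0.3, 0.6]
gripper_width: 0.0366
gripper_force: 0.0
time_s: 5.6
tcp_pos: [0.5927, 0.1908, 0.187]
eef_rot: [-179.8, 15.0, -88.0]
contact_force: [-0.6, 0.3, 0.3]
gripper_width: 0.0404
gripper_force: 0.0
deck tcp mm [121.4 -92.2 141.2] F [-0.6  0.3  0.3] w 0.0404
now [0.5927 0.1908 0.187 ] [-179.8   15.   -88. ]
[0.0557, 0.1249, -0.0495] [0.1, 15.0, 2.0] rows 3.5 world [0.47 0.12 0.22]
```

```bash
python3 drive.py '[[0.056,0.125,-0.05,0,15,2],[0.056,0.125,-0.05,0,15,2],[0.056,0.125,-0.05,0,15,2],[0.056,0.125,-0.05,0,15,2],[0.056,0.125,-0.05,0,15,2],[0.056,0.125,-0.05,0,15,2]]' 0.06
python3 - <<'E'
from plan import *
from fit import proj
chain(down(.516,.049,.1,-3))
for n in('top','scene'):
    c=cap(n);save(c,'lim2_'+n+'.png')
    P=cloud(c);q=RD.inv().apply(P.reshape(-1,3)-O).reshape(P.shape)*1000
    f=c['frame'].astype(int)
    m=(f.max(-1)<60)&(q[...,2]>40)&(q[...,2]<80)&(np.abs(q[...,1]+96)<20)&(np.abs(q[...,0])<160)
    print(n,m.sum(),np.percentile(q[m],[2,50,98],axis=0).round(1).tolist() if m.sum()>5 else '')
cv2.imwrite('pics/g2.png',cv2.resize(c['frame'][110:260,130:330],None,fx=4,fy=4)[:,:,::-1])
E
```

```text
time_s: 6.1
tcp_pos: [0.4679, 0.1195, 0.2185]
eef_rot: [179.7, -0.1, -90.0]
contact_force: [0.2, 1.1, -0.1]
gripper_width: 0.0596
gripper_force: 0.0
now [0.4679 0.1195 0.2185] [ 1.797e+02 -1.000e-01 -9.000e+01]
[0.0704, -0.0486, 0.1183] [0.3, 0.2, -87.0] rows 12.1 world [0.516 0.049 0.1  ]
top 29 [[114.3, -105.2, 40.9], [121.7, -89.4, 62.5], [126.9, -84.6, 67.0]]
scene 87 [[109.4, -107.6, 40.7], [113.6, -97.7, 58.1], [125.5, -83.1, 66.5]]
```

View pics/g2.png

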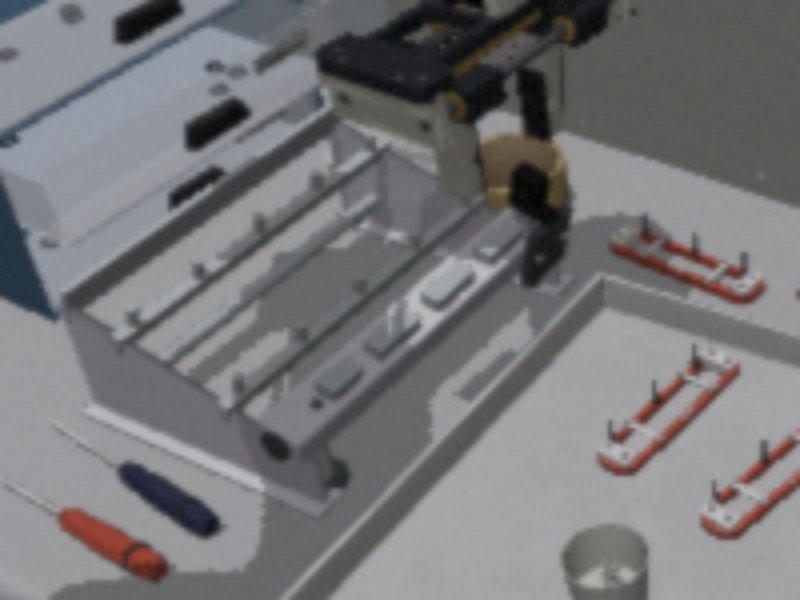

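Limiter grip is at deck x ≈ 121 with its top at z ≈ 66, so it is down in notch 4. The fixtures have not moved. Next, pick fixture 1.

```bash
python3 drive.py '[[0.07,-0.046,0.118,0,0,-87],[0.07,-0.046,0.118,0,0,-87],[0.07,-0.046,0.118,0,0,-87],[0.07,-0.046,0.118,0,0,-87],[0.07,-0.046,0.118,0,0,-87],[0.07,-0.046,0.118,0,0,-87],[0.07,-0.046,0.118,0,0,-87],[0.07,-0.046,0.118,0,0,-87],[0.07,-0.046,0.118,0,0,-87],[0.07,-0.046,0.118,0,0,-87],[0.07,-0.046,0.118,0,0,-87],[0.07,-0.046,0.118,0,0,-87]]' 0.06 30
python3 -c "
from plan import *
chain(down(.519,.047,.0085,-3))"
```

```text
time_s: 7.2
tcp_pos: [0.5147, 0.0489, 0.099]
eef_rot: [179.8, 0.4, -3.8]
contact_force: [0.1, 0.3, 0.2]
gripper_width: 0.0602
gripper_force: 0.0
now [0.5147 0.0489 0.099 ] [179.8   0.4  -3.8]
[0.0051, 0.0013, 0.0905] [0.2, 0.4, -0.8] rows 2.2 world [0.519 0.047 0.008]
```

```bash
python3 drive.py '[[0.005,0.001,0.04,0,0,1],[0.005,0.001,0.075,0,0,1],[0.005,0.001,0.09,0,0,1],[0.005,0.001,0.09,0,0,1],[0.005,0.001,0.09,0,0,1]]'
python3 drive.py '[[0,0,0,0,0,0],[0,0,0,0,0,0],[0,0,0,0,0,0],[0,0,0,0,0,0],[0,0,0,0,0,0],[0,0,0,0,0,0]]' 0.01 40
python3 drive.py '[[0,0,-0.04,0,0,0],[0,0,-0.08,0,0,0],[0,0,-0.12,0,0,0],[0,0,-0.16,0,0,0],[0,0,-0.16,0,0,0],[0,0,-0.16,0,0,0]]'
python3 -c "
from plan import *
chain(deckpose(-90,5,130),deckpose(-90,5,20))"
```

```text
time_s: 7.62
tcp_pos: [0.5186, 0.0471, 0.0084]
eef_rot: [179.8, 0.5, -5.1]
contact_force: [-0.1, -0.8, 0.1]
gripper_width: 0.0601
gripper_force: 0.0
time_s: 8.12
tcp_pos: [0.5187, 0.0474, 0.0105]
eef_rot: [179.9, 0.3, -5.1]
contact_force: [-0.2, -0.2, -0.8]
gripper_width: 0.0306
gripper_force: 39.9
time_s: 8.62
tcp_pos: [0.5209, 0.0484, 0.1734]
eef_rot: [-180.0, -0.0, -5.1]
contact_force: [0.2, 0.6, -1.5]
gripper_width: 0.0306
gripper_force: 39.9
now [0.5209 0.0484 0.1734] [-180.    -0.    -5.1]
[-0.1626, -0.2186, -0.0278] [10.8, -12.3, 82.5] rows 11.7 world [0.378 0.281 0.201]
[0.0, 0.0, 0.11] [0.0, 0.0, 0.0] rows 2.6 world [0.377 0.309 0.095]
```

```bash
python3 drive.py '[[-0.163,-0.219,-0.028,10.8,-12.3,82.5],[-0.163,-0.219,-0.028,10.8,-12.3,82.5],[-0.163,-0.219,-0.028,10.8,-12.3,82.5],[-0.163,-0.219,-0.028,10.8,-12.3,82.5],[-0.163,-0.219,-0.028,10.8,-12.3,82.5],[-0.163,-0.219,-0.028,10.8,-12.3,82.5],[-0.163,-0.219,-0.028,10.8,-12.3,82.5],[-0.163,-0.219,-0.028,10.8,-12.3,82.5],[-0.163,-0.219,-0.028,10.8,-12.3,82.5],[-0.163,-0.219,-0.028,10.8,-12.3,82.5],[-0.163,-0.219,-0.028,10.8,-12.3,82.5],[-0.163,-0.219,-0.028,10.8,-12.3,82.5]]'
python3 - <<'E'
from plan import *
def red(c,frame=True):
    P=cloud(c);q=RD.inv().apply(P.reshape(-1,3)-O).reshape(P.shape)*1000
    f=c['frame'].astype(int); m=((f[...,0]-np.maximum(f[...,1],f[...,2]))>45)&(np.abs(q[...,0])<150)&(np.abs(q[...,1])<130)&(q[...,2]>-15)
    a=q[m]
    if len(a)>5: print(len(a),'red deck',np.percentile(a,[2,50,98],axis=0).round(1).tolist())
red(cap('top'));red(cap('scene'))
indeck(); chain(deckpose(-90,5,20),deckpose(-90,5,3))
E
```

```text
time_s: 9.62
tcp_pos: [0.3759, 0.2798, 0.1974]
eef_rot: [179.5, 14.8, -88.6]
contact_force: [-0.4, 0.5, 0.0]
gripper_width: 0.0309
gripper_force: 39.9
38 red deck [[-104.9, -65.6, 125.9], [-97.6, -48.2, 129.6], [-75.7, -34.5, 132.9]]
68 red deck [[-109.1, -66.0, 125.6], [-103.5, -37.9, 129.8], [-79.4, 14.8, 132.4]]
deck tcp mm [-92.5   3.  126.6] F [0.4 0.2 0.1] w 0.0308
now [0.3757 0.2794 0.1975] [179.5  14.8 -88.3]
[-0.0024, -0.0033, 0.1066] [0.4, -0.2, -0.2] rows 2.6 world [0.377 0.309 0.095]
[0.0, 0.0, 0.017] [0.0, 0.0, 0.0] rows 0.4 world [0.377 0.313 0.079]
```

```bash
python3 drive.py '[[-0.002,-0.003,0.04,0,0,0],[-0.002,-0.003,0.08,0,0,0],[-0.002,-0.003,0.107,0,0,0],[-0.002,-0.003,0.107,0,0,0],[-0.002,-0.003,0.107,0,0,0]]'
python3 -c "
from plan import *
indeck();chain(deckpose(-90,5,5.5))"
```

```text
time_s: 10.13
tcp_pos: [0.3774, 0.309, 0.0944]
eef_rot: [179.5, 14.6, -88.0]
contact_force: [0.6, -0.4, 0.6]
gripper_width: 0.0312
gripper_force: 39.9
deck tcp mm [-89.9   4.8  19.3] F [ 0.6 -0.4  0.6] w 0.0312
now [0.3774 0.309  0.0944] [179.5  14.6 -88. ]
[-0.0003, -0.0, 0.0138] [0.5, -0.4, 0.1] rows 0.3 world [0.377 0.313 0.081]
```

```bash
python3 drive.py '[[0,0,0.005,0,0,0],[0,0,0.01,0,0,0],[0,0,0.0138,0,0,0],[0,0,0.0138,0,0,0],[0,0,0.0138,0,0,0]]'
python3 drive.py '[[0,0,0.0,0,0,0],[0,0,0,0,0,0],[0,0,0,0,0,0]]' 0.042
python3 -c "
from plan import *
indeck()"
python3 drive.py '[[0,0,-0.02,0,0,0],[0,0,-0.05,0,0,0],[0,0,-0.09,0,0,0],[0,0,-0.12,0,0,0],[0,0,-0.12,0,0,0]]'
python3 - <<'E'
from plan import *
chain(down(.505,-.047,.12,-9))
E
```

```text
time_s: 10.55
tcp_pos: [0.378, 0.3135, 0.083]
eef_rot: [179.7, 14.9, -88.2]
contact_force: [-0.8, -0.2, -0.7]
gripper_width: 0.0306
gripper_force: 39.9
time_s: 10.8
tcp_pos: [0.378, 0.3135, 0.0829]
eef_rot: [179.7, 14.9, -88.2]
contact_force: [0.1, -1.0, -0.3]
gripper_width: 0.0407
gripper_force: 0.0
deck tcp mm [-89.1   6.2   7. ] F [ 0.1 -1.  -0.3] w 0.0407
time_s: 11.22
tcp_pos: [0.3821, 0.2836, 0.2052]
eef_rot: [-179.9, 15.2, -88.0]
contact_force: [0.8, 1.2, 0.6]
gripper_width: 0.0417
gripper_force: 0.0
now [0.3821 0.2836 0.2052] [-179.9   15.2  -88. ]
[0.3453, -0.1115, -0.0055] [-10.6, 12.7, -78.6] rows 11.2 world [ 0.505 -0.047  0.12 ]
```

```bash
cat > find.py <<'E'
from plan import *
def fx(c=None):
    c=c or cap('top'); f=c['frame'].astype(int); m=((f[...,0]-np.maximum(f[...,1],f[...,2]))>45).astype(np.uint8)
    m=cv2.morphologyEx(m,cv2.MORPH_CLOSE,np.ones((9,9))); P=cloud(c)
    n,l,st,ce=cv2.connectedComponentsWithStats(m)
    for i in range(1,n):
        if st[i,4]<60 : continue
        z=np.nanmedian(P[l==i][:,2])
        if not -.02<z<.15 or ce[i][0]>520: continue
        cs=np.argwhere(l==i)[:,::-1]; zz=z+.003
        q=np.array([onplane(c,u,v,zz)[:2] for u,v in cs]).astype(np.float32)
        (cx,cy),(w,h),an=cv2.minAreaRect(q*1000)
        if w>h: an+=90
        an=(an+90)%180-90
        print('ctr',round(cx),round(cy),'size',round(min(w,h)),round(max(w,h)),'an',round(an,1),'z',round(float(z),3))
    P=cloud(c);q=RD.inv().apply(P.reshape(-1,3)-O).reshape(P.shape)*1000
    mm=((f[...,0]-np.maximum(f[...,1],f[...,2]))>45)&(np.abs(q[...,0])<130)&(np.abs(q[...,1])<100)&(q[...,2]>-15)&(q[...,2]<30)
    a=q[mm]
    for k in range(4):
        b=a[(np.abs(a[:,0]-(-90+60*k))<30)]
        if len(b)>15: print('place',k+1,len(b),np.percentile(b,[3,50,97],axis=0).round(1).tolist(),'skew',np.degrees(np.polyfit(b[:,1],b[:,0],1)[0]).round(1))
E
python3 -c "
from find import *
fx()"
python3 drive.py '[[0.345,-0.11,-0.006,-10.6,12.7,-78.6],[0.345,-0.11,-0.006,-10.6,12.7,-78.6],[0.345,-0.11,-0.006,-10.6,12.7,-78.6],[0.345,-0.11,-0.006,-10.6,12.7,-78.6],[0.345,-0.11,-0.006,-10.6,12.7,-78.6],[0.345,-0.11,-0.006,-10.6,12.7,-78.6],[0.345,-0.11,-0.006,-10.6,12.7,-78.6],[0.345,-0.11,-0.006,-10.6,12.7,-78.6],[0.345,-0.11,-0.006,-10.6,12.7,-78.6],[0.345,-0.11,-0.006,-10.6,12.7,-78.6],[0.345,-0.11,-0.006,-10.6,12.7,-78.6],[0.345,-0.11,-0.006,-10.6,12.7,-78.6]]' 0.06
python3 -c "
from find import *
fx();fx(cap('scene'));chain(down(.505,-.047,.008,-9))"
```

```text
ctr 689 -23 size 32 134 an -7.3 z 0.004
ctr 673 137 size 32 133 an -3.1 z 0.005
ctr 506 -48 size 31 132 an 80.9 z 0.011
ctr 383 267 size 29 49 an 5.7 z 0.07
ctr 241 268 size 16 62 an 0.6 z 0.017
place 1 35 [[-100.5, -64.4, 4.2], [-90.5, -39.5, 8.6], [-73.3, -19.7, 12.3]] skew 1.9
time_s: 12.27
tcp_pos: [0.4997, -0.0498, 0.1135]
eef_rot: [179.4, 0.5, -8.7]
contact_force: [0.1, -0.3, 0.7]
gripper_width: 0.06
gripper_force: 0.0
ctr 689 -23 size 32 134 an -7.5 z 0.005
ctr 673 137 size 32 133 an -2.8 z 0.004
ctr 380 311 size 33 157 an -6.6 z 0.075
ctr 677 -66 size 31 47 an -9.4 z 0.006
ctr 493 -47 size 32 118 an 82.1 z 0.012
ctr 233 280 size 18 90 an -3.3 z 0.017
place 1 140 [[-106.9, -60.9, 2.8], [-101.3, 0.4, 7.4], [-74.9, 52.9, 10.2]] skew -0.1
now [ 0.4992 -0.0487  0.114 ] [179.5   0.4  -8.9]
[0.0063, -0.0035, 0.106] [0.5, 0.4, 0.1] rows 2.5 world [ 0.505 -0.047  0.008]
```

```bash
python3 drive.py '[[0.005,-0.002,0.04,0,0,0],[0.005,-0.002,0.08,0,0,0],[0.005,-0.002,0.106,0,0,0],[0.005,-0.002,0.106,0,0,0],[0.005,-0.002,0.106,0,0,0]]'
python3 drive.py '[[0,0,0,0,0,0],[0,0,0,0,0,0],[0,0,0,0,0,0],[0,0,0,0,0,0],[0,0,0,0,0,0],[0,0,0,0,0,0]]' 0.01 40
python3 drive.py '[[0,0,-0.04,0,0,0],[0,0,-0.08,0,0,0],[0,0,-0.12,0,0,0],[0,0,-0.16,0,0,0],[0,0,-0.16,0,0,0],[0,0,-0.16,0,0,0]]'
python3 -c "
from plan import *
chain(deckpose(-30,5,130))"
```

```text
time_s: 12.78
tcp_pos: [0.5046, -0.0479, 0.0081]
eef_rot: [179.5, 0.4, -9.2]
contact_force: [-1.2, -0.3, 1.1]
gripper_width: 0.06
gripper_force: 0.0
time_s: 13.28
tcp_pos: [0.5047, -0.0481, 0.0091]
eef_rot: [179.5, 0.3, -9.0]
contact_force: [-0.3, 0.5, 0.6]
gripper_width: 0.0311
gripper_force: 40.0
time_s: 13.78
tcp_pos: [0.5072, -0.0466, 0.1717]
eef_rot: [179.7, 0.1, -9.0]
contact_force: [-0.6, 0.1, -1.5]
gripper_width: 0.0313
gripper_force: 40.0
now [ 0.5072 -0.0466  0.1717] [ 1.797e+02  1.000e-01 -9.000e+00]
[-0.1196, -0.3141, -0.0313] [10.7, -12.7, 78.6] rows 11.2 world [0.438 0.283 0.201]
```

```bash
python3 drive.py '[[-0.12,-0.314,-0.031,10.7,-12.7,78.6],[-0.12,-0.314,-0.031,10.7,-12.7,78.6],[-0.12,-0.314,-0.031,10.7,-12.7,78.6],[-0.12,-0.314,-0.031,10.7,-12.7,78.6],[-0.12,-0.314,-0.031,10.7,-12.7,78.6],[-0.12,-0.314,-0.031,10.7,-12.7,78.6],[-0.12,-0.314,-0.031,10.7,-12.7,78.6],[-0.12,-0.314,-0.031,10.7,-12.7,78.6],[-0.12,-0.314,-0.031,10.7,-12.7,78.6],[-0.12,-0.314,-0.031,10.7,-12.7,78.6],[-0.12,-0.314,-0.031,10.7,-12.7,78.6],[-0.12,-0.314,-0.031,10.7,-12.7,78.6]]'
python3 -c "
from plan import *
indeck();chain(deckpose(-30,5,20))"
```

```text
time_s: 14.78
tcp_pos: [0.4352, 0.2815, 0.1965]
eef_rot: [179.5, 14.9, -88.6]
contact_force: [-0.3, 0.0, -0.1]
gripper_width: 0.0315
gripper_force: 40.0
deck tcp mm [-33.    2.9 125.6] F [-0.3  0.  -0.1] w 0.0315
now [0.4352 0.2815 0.1965] [179.5  14.9 -88.6]
[-0.0023, -0.0036, 0.1055] [0.4, -0.1, -0.4] rows 2.5 world [0.437 0.311 0.095]
```

```bash
python3 drive.py '[[-0.002,-0.004,0.04,0,0,0],[-0.002,-0.004,0.08,0,0,0],[-0.002,-0.004,0.106,0,0,0],[-0.002,-0.004,0.106,0,0,0],[-0.002,-0.004,0.106,0,0,0]]'
python3 -c "
from find import *
indeck();fx(cap('scene'));chain(deckpose(-30,5,5))"
```

```text
time_s: 15.2
tcp_pos: [0.4383, 0.3105, 0.0946]
eef_rot: [179.5, 14.7, -88.1]
contact_force: [-0.4, 0.2, 0.4]
gripper_width: 0.031
gripper_force: 40.0
deck tcp mm [-28.9   4.4  19.6] F [-0.4  0.2  0.4] w 0.031
ctr 667 132 size 34 127 an -3.3 z 0.006
ctr 436 277 size 29 84 an -13.1 z 0.086
ctr 382 313 size 31 157 an -6.4 z 0.073
ctr 683 -26 size 33 127 an -7.4 z 0.006
ctr 233 278 size 16 87 an -1.8 z 0.017
place 1 76 [[-106.7, -59.1, 4.7], [-101.5, -0.1, 7.7], [-75.6, 54.9, 10.3]] skew -0.2
place 2 41 [[-45.8, -62.6, 20.7], [-42.4, -37.7, 24.0], [-17.7, -2.6, 27.1]] skew 10.4
now [0.4393 0.3112 0.0964] [179.7  14.9 -88.1]
[0.0005, 0.002, 0.0162] [0.3, -0.1, 0.0] rows 0.4 world [0.437 0.315 0.081]
```

```bash
python3 drive.py '[[0,0.001,0.005,0,0,0],[0,0.001,0.01,0,0,0],[0,0.001,0.0155,0,0,0],[0,0.001,0.0155,0,0,0],[0,0.001,0.0155,0,0,0]]'
python3 drive.py '[[0,0,0.0,0,0,0],[0,0,0,0,0,0],[0,0,0,0,0,0]]' 0.042
python3 -c "
from plan import *
indeck()"
python3 drive.py '[[0,0,-0.02,0,0,0],[0,0,-0.05,0,0,0],[0,0,-0.09,0,0,0],[0,0,-0.12,0,0,0],[0,0,-0.12,0,0,0]]'
python3 - <<'E'
from find import *
fx(); fx(cap('scene'))
chain(down(.6715,.136,.13,-93))
E
```

```text
time_s: 15.67
tcp_pos: [0.4378, 0.3154, 0.0814]
eef_rot: [179.7, 14.9, -88.2]
contact_force: [-0.6, 0.3, -1.1]
gripper_width: 0.0311
gripper_force: 40.0
time_s: 15.92
tcp_pos: [0.4381, 0.3156, 0.0816]
eef_rot: [179.7, 15.0, -88.2]
contact_force: [-0.2, -0.7, 0.3]
gripper_width: 0.0409
gripper_force: 0.0
deck tcp mm [-29.    5.9   5.7] F [-0.2 -0.7  0.3] w 0.0409
time_s: 16.33
tcp_pos: [0.4423, 0.2853, 0.2043]
eef_rot: [-179.8, 15.2, -88.0]
contact_force: [1.6, -0.1, 1.8]
gripper_width: 0.0419
gripper_force: 0.0
ctr 689 -23 size 32 134 an -7.4 z 0.005
ctr 673 137 size 32 133 an -2.8 z 0.005
ctr 383 270 size 29 53 an 5.7 z 0.067
ctr 241 282 size 16 89 an 0.6 z 0.017
place 1 34 [[-101.3, -64.4, 4.9], [-97.3, -39.5, 7.3], [-73.6, -17.4, 11.5]] skew -13.9
place 2 21 [[-41.0, -62.0, 5.7], [-33.8, -44.5, 8.1], [-14.9, -31.1, 11.6]] skew -10.3
ctr 414 314 size 94 164 an -5.6 z 0.072
ctr 668 132 size 35 127 an -3.3 z 0.006
ctr 683 -26 size 33 127 an -7.1 z 0.006
ctr 233 279 size 18 91 an -2.2 z 0.017
place 1 75 [[-106.9, -59.8, 4.4], [-101.5, 2.2, 8.0], [-74.8, 56.4, 10.7]] skew -1.6
place 2 64 [[-46.3, -60.4, 5.3], [-41.9, 11.7, 7.4], [-15.9, 52.4, 10.2]] skew 1.1
now [0.44   0.2848 0.1991] [179.9  15.1 -88.2]
[0.1687, -0.2266, 0.0255] [0.8, 15.1, 4.8] rows 6.8 world [0.672 0.136 0.13 ]
```

```bash
python3 drive.py '[[0.176,-0.226,-0.004,0.8,15.1,4.8],[0.176,-0.226,-0.004,0.8,15.1,4.8],[0.176,-0.226,-0.004,0.8,15.1,4.8],[0.176,-0.226,-0.004,0.8,15.1,4.8],[0.176,-0.226,-0.004,0.8,15.1,4.8],[0.176,-0.226,-0.004,0.8,15.1,4.8],[0.176,-0.226,-0.004,0.8,15.1,4.8],[0.176,-0.226,-0.004,0.8,15.1,4.8],[0.176,-0.226,-0.004,0.8,15.1,4.8]]' 0.055
python3 -c "
from plan import *
chain(down(.671,.135,.003,-93))"
```

```text
time_s: 17.18
tcp_pos: [0.6708, 0.1192, 0.1511]
eef_rot: [179.6, -0.3, -93.1]
contact_force: [-0.3, -0.2, 0.1]
gripper_width: 0.0549
gripper_force: 0.0
now [0.6708 0.1192 0.1511] [179.6  -0.3 -93.1]
[-0.0166, -0.0002, 0.148] [0.4, -0.3, -0.1] rows 3.6 world [0.671 0.135 0.003]
```

```bash
python3 drive.py '[[-0.0166,0,0.04,0,0,0],[-0.0166,0,0.08,0,0,0],[-0.0166,0,0.115,0,0,0],[-0.0166,0,0.135,0,0,0],[-0.0166,0,0.148,0,0,0],[-0.0166,0,0.148,0,0,0],[-0.0166,0,0.148,0,0,0]]'
python3 drive.py '[[0,0,0,0,0,0],[0,0,0,0,0,0],[0,0,0,0,0,0],[0,0,0,0,0,0],[0,0,0,0,0,0]]' 0.01 40
python3 drive.py '[[0,0,-0.04,0,0,0],[0,0,-0.08,0,0,0],[0,0,-0.12,0,0,0],[0,0,-0.16,0,0,0],[0,0,-0.2,0,0,0],[0,0,-0.2,0,0,0],[0,0,-0.2,0,0,0]]'
python3 -c "
from plan import *
chain(deckpose(30,5,130))"
```

```text
time_s: 17.77
tcp_pos: [0.6711, 0.1377, 0.0067]
eef_rot: [179.9, -0.2, -92.9]
contact_force: [-0.5, -0.3, 1.5]
gripper_width: 0.0551
gripper_force: 0.0
time_s: 18.18
tcp_pos: [0.6724, 0.1374, 0.0081]
eef_rot: [-180.0, -0.1, -92.9]
contact_force: [-2.0, 0.0, 13.4]
gripper_width: 0.027
gripper_force: 6.6
time_s: 18.77
tcp_pos: [0.6732, 0.1383, 0.2105]
eef_rot: [-179.8, -0.0, -93.0]
contact_force: [-0.8, 0.2, -0.8]
gripper_width: 0.0102
gripper_force: 0.0
now [0.6732 0.1383 0.2105] [-179.8   -0.   -93. ]
[-0.137, 0.1823, 0.0084] [-0.9, -15.0, -4.8] rows 5.5 world [0.498 0.284 0.201]
```

```bash
python3 - <<'E'
from find import *
c=cap('scene'); fx(c);cv2.imwrite('pics/g3.png',cv2.resize(c['frame'][110:260,180:380],None,fx=4,fy=4)[:,:,::-1])
fx()
chain(down(.672,.137,.05,-93))
E
```

```text
ctr 413 317 size 92 172 an -6.6 z 0.073
ctr 666 133 size 32 127 an -2.7 z 0.006
ctr 683 -26 size 33 127 an -7.7 z 0.006
ctr 233 279 size 16 91 an -2.4 z 0.017
place 1 65 [[-106.7, -61.8, 4.7], [-100.7, 11.0, 7.9], [-76.1, 53.9, 10.9]] skew 1.5
place 2 107 [[-46.6, -44.7, 4.2], [-42.0, 12.0, 7.5], [-15.5, 58.4, 10.8]] skew -0.2
ctr 689 -23 size 32 134 an -7.5 z 0.004
ctr 671 114 size 31 87 an 0.6 z 0.004
ctr 438 317 size 31 142 an 0.6 z 0.074
ctr 379 314 size 31 142 an 4.1 z 0.071
ctr 242 282 size 15 89 an -2.7 z 0.017
place 1 138 [[-103.1, -64.4, 4.2], [-88.9, 9.3, 7.4], [-72.8, 68.2, 10.7]] skew -0.2
place 2 146 [[-43.1, -61.9, 3.1], [-38.1, 11.7, 7.5], [-13.0, 68.7, 11.1]] skew 0.7
now [0.6712 0.1377 0.2063] [179.9  -0.2 -93. ]
[0.0002, -0.0012, 0.1563] [0.1, -0.2, 0.0] rows 3.7 world [0.672 0.137 0.05 ]
```

View pics/g3.png

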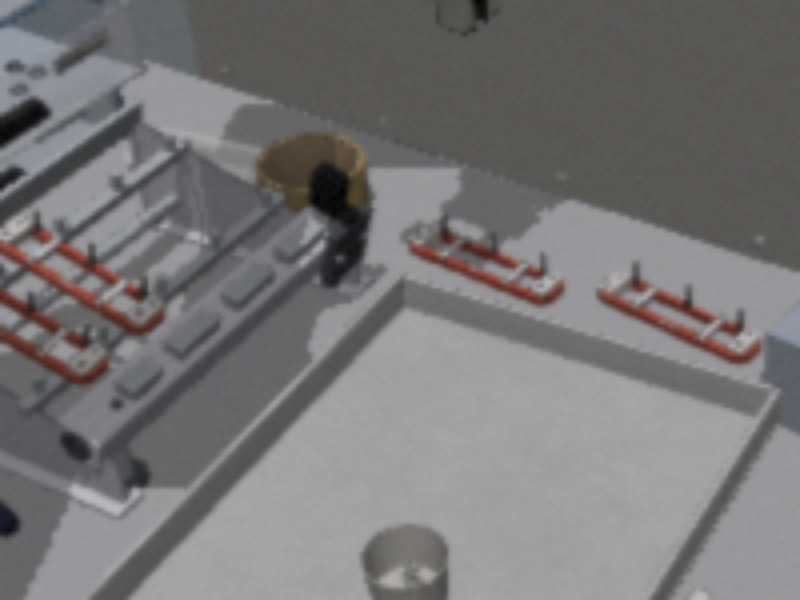

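Both placed fixtures are seated, and fixture 3 still lies at about (485,265) in the crop. The fingers slid over it because they were too high. I'll retry lower.

```bash
python3 drive.py '[[0,-0.001,0.04,0,0,0],[0,-0.001,0.08,0,0,0],[0,-0.001,0.12,0,0,0],[0,-0.001,0.156,0,0,0],[0,-0.001,0.156,0,0,0],[0,-0.001,0.156,0,0,0],[0,-0.001,0.156,0,0,0]]' 0.055
python3 -c "
from plan import *
chain(down(.672,.137,.003,-93))"
```

```text
time_s: 19.45
tcp_pos: [0.6734, 0.1373, 0.0516]
eef_rot: [179.9, -0.2, -92.9]
contact_force: [0.4, 0.3, 0.9]
gripper_width: 0.0507
gripper_force: 0.0
now [0.6734 0.1373 0.0516] [179.9  -0.2 -92.9]
[0.0002, 0.0013, 0.0486] [0.1, -0.2, 0.1] rows 1.2 world [0.672 0.137 0.003]
```

```bash
python3 drive.py '[[0,0.001,0.02,0,0,0],[0,0.001,0.037,0,0,0],[0,0.001,0.049,0,0,0],[0,0.001,0.049,0,0,0],[0,0.001,0.049,0,0,0],[0,0.001,0.049,0,0,0]]' 0.055
python3 -c "
from plan import *
chain(down(.672,.137,.003,-93))"
```

```text
time_s: 19.95
tcp_pos: [0.6725, 0.1375, 0.0033]
eef_rot: [-180.0, -0.1, -92.9]
contact_force: [0.1, 0.5, -0.4]
gripper_width: 0.055
gripper_force: 0.0
now [0.6725 0.1375 0.0033] [-1.80e+02 -1.00e-01 -9.29e+01]
[0.0006, 0.0005, 0.0003] [-0.0, -0.1, 0.1] rows 0.0 world [0.672 0.137 0.003]
```

```bash
python3 drive.py '[[0,0,0,0,0,0],[0,0,0,0,0,0],[0,0,0,0,0,0],[0,0,0,0,0,0],[0,0,0,0,0,0],[0,0,0,0,0,0]]' 0.01 40
python3 drive.py '[[0,0,-0.04,0,0,0],[0,0,-0.08,0,0,0],[0,0,-0.12,0,0,0],[0,0,-0.16,0,0,0],[0,0,-0.2,0,0,0],[0,0,-0.2,0,0,0],[0,0,-0.2,0,0,0]]'
python3 -c "
from plan import *
chain(deckpose(30,5,130))"
```

```text
time_s: 20.45
tcp_pos: [0.6715, 0.1372, 0.0019]
eef_rot: [179.9, -0.2, -92.9]
contact_force: [-0.8, 0.8, 2.9]
gripper_width: 0.0311
gripper_force: 40.0
time_s: 21.03
tcp_pos: [0.673, 0.1383, 0.2047]
eef_rot: [-179.8, -0.0, -92.9]
contact_force: [-0.1, 0.0, -2.0]
gripper_width: 0.0313
gripper_force: 40.0
now [0.673  0.1383 0.2047] [-179.8   -0.   -92.9]
[-0.137, 0.1822, 0.0027] [-0.8, -15.0, -4.8] rows 5.5 world [0.498 0.284 0.201]
```

```bash
python3 drive.py '[[-0.137,0.182,0.002,-0.8,-15,-4.8],[-0.137,0.182,0.002,-0.8,-15,-4.8],[-0.137,0.182,0.002,-0.8,-15,-4.8],[-0.137,0.182,0.002,-0.8,-15,-4.8],[-0.137,0.182,0.002,-0.8,-15,-4.8],[-0.137,0.182,0.002,-0.8,-15,-4.8],[-0.137,0.182,0.002,-0.8,-15,-4.8],[-0.137,0.182,0.002,-0.8,-15,-4.8],[-0.137,0.182,0.002,-0.8,-15,-4.8]]'
python3 -c "
from plan import *
indeck();chain(deckpose(30,5,20))"
```

```text
time_s: 21.78
tcp_pos: [0.4967, 0.2837, 0.1983]
eef_rot: [179.6, 14.8, -88.2]
contact_force: [-0.2, -0.6, -0.1]
gripper_width: 0.0314
gripper_force: 40.0
deck tcp mm [ 28.5   3.5 127.3] F [-0.2 -0.6 -0.1] w 0.0314
now [0.4967 0.2837 0.1983] [179.6  14.8 -88.2]
[-0.0019, -0.0021, 0.1073] [0.4, -0.2, -0.1] rows 2.6 world [0.497 0.313 0.095]
```

```bash
python3 drive.py '[[-0.002,-0.002,0.04,0,0,0],[-0.002,-0.002,0.08,0,0,0],[-0.002,-0.002,0.107,0,0,0],[-0.002,-0.002,0.107,0,0,0],[-0.002,-0.002,0.107,0,0,0]]'
python3 -c "
from find import *
indeck();fx(cap('scene'));chain(deckpose(30,5,4))"
```

```text
time_s: 22.2
tcp_pos: [0.4975, 0.312, 0.0946]
eef_rot: [179.5, 14.6, -88.3]
contact_force: [0.4, 0.1, 0.5]
gripper_width: 0.0313
gripper_force: 40.0
deck tcp mm [30.3  4.  19.8] F [0.4 0.1 0.5] w 0.0313
ctr 494 277 size 30 85 an -13.2 z 0.088
ctr 412 314 size 95 165 an -6.6 z 0.072
ctr 683 -26 size 33 127 an -7.4 z 0.006
ctr 233 278 size 16 87 an -2.2 z 0.018
place 1 87 [[-107.3, -62.6, 4.4], [-102.0, 14.1, 7.5], [-76.1, 55.7, 10.5]] skew -3.2
place 2 66 [[-45.4, -62.0, 5.2], [-42.0, 11.2, 7.5], [-15.5, 52.2, 10.0]] skew 1.7
place 3 41 [[12.5, -63.3, 20.4], [17.4, -35.4, 25.1], [42.0, -1.7, 27.9]] skew 8.8
now [0.4985 0.3127 0.0966] [179.7  14.8 -88.2]
[0.0, 0.0012, 0.0175] [0.3, -0.2, -0.1] rows 0.4 world [0.497 0.317 0.08 ]
```

```bash
python3 drive.py '[[0,0.001,0.005,0,0,0],[0,0.001,0.01,0,0,0],[0,0.001,0.0165,0,0,0],[0,0.001,0.0165,0,0,0],[0,0.001,0.0165,0,0,0]]'
python3 drive.py '[[0,0,0.0,0,0,0],[0,0,0,0,0,0],[0,0,0,0,0,0]]' 0.042
python3 -c "
from plan import *
indeck()"
python3 drive.py '[[0,0,-0.02,0,0,0],[0,0,-0.05,0,0,0],[0,0,-0.09,0,0,0],[0,0,-0.13,0,0,0],[0,0,-0.13,0,0,0],[0,0,-0.13,0,0,0]]'
python3 - <<'E'
from find import *
fx(); fx(cap('scene'))
chain(down(.687,-.0235,.2,-97),down(.687,-.0235,.05,-97))
E
```

```text
time_s: 22.67
tcp_pos: [0.4962, 0.3175, 0.0806]
eef_rot: [179.7, 14.8, -88.2]
contact_force: [0.0, -0.5, -0.3]
gripper_width: 0.0314
gripper_force: 40.0
time_s: 22.92
tcp_pos: [0.4965, 0.3177, 0.0809]
eef_rot: [179.7, 14.9, -88.2]
contact_force: [0.3, 0.8, -0.3]
gripper_width: 0.0409
gripper_force: 0.0
deck tcp mm [29.5  5.9  5. ] F [ 0.3  0.8 -0.3] w 0.0409
time_s: 23.42
tcp_pos: [0.4994, 0.2847, 0.2097]
eef_rot: [180.0, 15.0, -88.1]
contact_force: [0.2, 0.4, -1.8]
gripper_width: 0.0421
gripper_force: 0.0
ctr 689 -23 size 32 134 an -7.5 z 0.005
ctr 374 312 size 24 142 an 4.3 z 0.074
ctr 242 282 size 15 89 an -2.9 z 0.017
place 1 80 [[-103.3, -64.4, 3.6], [-99.9, 7.9, 7.2], [-74.2, 68.2, 11.0]] skew -4.3
place 2 24 [[-41.6, -62.0, 4.2], [-40.2, -34.5, 7.6], [-14.9, 68.9, 10.2]] skew -1.2
place 3 35 [[15.9, -62.1, 4.8], [18.8, -36.9, 6.9], [44.7, -14.9, 9.8]] skew -12.4
ctr 442 316 size 154 173 an -4.7 z 0.074
ctr 683 -26 size 33 127 an -7.7 z 0.005
ctr 233 279 size 15 90 an -2.4 z 0.018
place 1 94 [[-107.4, -55.3, 4.8], [-102.1, 16.4, 7.4], [-75.6, 54.5, 10.6]] skew -1.5
place 2 61 [[-45.9, -51.2, 5.2], [-42.3, 13.5, 7.8], [-16.1, 59.2, 9.8]] skew -0.7
place 3 64 [[11.4, -50.2, 4.6], [16.0, 0.7, 7.8], [42.2, 55.6, 10.2]] skew -0.2
now [0.4977 0.2841 0.206 ] [179.7  14.9 -88.2]
[0.3045, -0.1792, -0.0755] [1.5, 14.8, 8.8] rows 8.7 world [ 0.687 -0.024  0.2  ]
[0.0, -0.0, 0.15] [0.0, 0.0, 0.0] rows 3.6 world [ 0.687 -0.024  0.05 ]
```

```bash
python3 drive.py '[[0.304,-0.179,-0.075,1.5,14.8,8.8],[0.304,-0.179,-0.075,1.5,14.8,8.8],[0.304,-0.179,-0.075,1.5,14.8,8.8],[0.304,-0.179,-0.075,1.5,14.8,8.8],[0.304,-0.179,-0.075,1.5,14.8,8.8],[0.304,-0.179,-0.075,1.5,14.8,8.8],[0.304,-0.179,-0.075,1.5,14.8,8.8],[0.304,-0.179,-0.075,1.5,14.8,8.8],[0.304,-0.179,-0.075,1.5,14.8,8.8],[0.304,-0.179,-0.075,1.5,14.8,8.8],[0.304,-0.179,-0.075,1.5,14.8,8.8]]' 0.055
python3 -c "
from plan import *
chain(down(.687,-.0235,.05,-97))"
```

```text
time_s: 24.43
tcp_pos: [0.6869, -0.0243, 0.1969]
eef_rot: [179.8, -0.1, -97.2]
contact_force: [-1.4, 0.5, -0.5]
gripper_width: 0.055
gripper_force: 0.0
now [ 0.6869 -0.0243  0.1969] [ 1.798e+02 -1.000e-01 -9.720e+01]
[-0.0011, -0.0004, 0.1469] [0.2, -0.1, -0.2] rows 3.5 world [ 0.687 -0.024  0.05 ]
```

```bash
python3 drive.py '[[-0.001,0,0.04,0,0,0],[-0.001,0,0.08,0,0,0],[-0.001,0,0.12,0,0,0],[-0.001,0,0.147,0,0,0],[-0.001,0,0.147,0,0,0],[-0.001,0,0.147,0,0,0],[-0.001,0,0.147,0,0,0]]' 
python3 -c "
from plan import *
chain(down(.687,-.0235,.003,-97))"
```

```text
time_s: 25.02
tcp_pos: [0.6886, -0.0209, 0.0546]
eef_rot: [-179.8, -0.0, -96.9]
contact_force: [0.5, -0.9, 1.3]
gripper_width: 0.0552
gripper_force: 0.0
now [ 0.6886 -0.0209  0.0546] [-179.8   -0.   -96.9]
[0.0027, 0.0014, 0.0516] [-0.2, -0.0, 0.1] rows 1.2 world [ 0.687 -0.024  0.003]
```

```bash
python3 drive.py '[[0.001,0.001,0.02,0,0,0],[0.001,0.001,0.04,0,0,0],[0.001,0.001,0.05,0,0,0],[0.001,0.001,0.051,0,0,0],[0.001,0.001,0.051,0,0,0],[0.001,0.001,0.051,0,0,0]]' 
python3 -c "
from plan import *
chain(down(.687,-.0235,.003,-97))"
```

```text
time_s: 25.52
tcp_pos: [0.6877, -0.0225, 0.0038]
eef_rot: [-179.8, 0.0, -97.0]
contact_force: [-0.9, 0.3, -0.2]
gripper_width: 0.0554
gripper_force: 0.0
now [ 0.6877 -0.0225  0.0038] [-179.8    0.   -97. ]
[0.0011, 0.0006, 0.0008] [-0.2, 0.0, 0.0] rows 0.0 world [ 0.687 -0.024  0.003]
```

```bash
python3 drive.py '[[0,0,0.001,0,0,0],[0,0,0.001,0,0,0],[0,0,0.001,0,0,0],[0,0,0.001,0,0,0],[0,0,0.001,0,0,0],[0,0,0.001,0,0,0]]' 0.01 40
python3 drive.py '[[0,0,-0.04,0,0,0],[0,0,-0.08,0,0,0],[0,0,-0.12,0,0,0],[0,0,-0.16,0,0,0],[0,0,-0.2,0,0,0],[0,0,-0.2,0,0,0],[0,0,-0.2,0,0,0]]'
python3 -c "
from plan import *
chain(deckpose(90,5,135))"
```

```text
time_s: 26.02
tcp_pos: [0.6868, -0.0227, 0.0013]
eef_rot: [-179.9, -0.0, -97.0]
contact_force: [-0.5, 1.2, 2.7]
gripper_width: 0.0313
gripper_force: 40.0
time_s: 26.6
tcp_pos: [0.6877, -0.0224, 0.2043]
eef_rot: [-179.6, 0.1, -97.0]
contact_force: [-0.0, 0.2, -2.2]
gripper_width: 0.0313
gripper_force: 40.0
now [ 0.6877 -0.0224  0.2043] [-1.796e+02  1.000e-01 -9.700e+01]
[-0.2895, 0.166, -0.0025] [-1.5, -14.9, -8.8] rows 8.0 world [0.558 0.285 0.206]
```

```bash
python3 drive.py '[[-0.289,0.166,-0.003,-1.5,-14.9,-8.8],[-0.289,0.166,-0.003,-1.5,-14.9,-8.8],[-0.289,0.166,-0.003,-1.5,-14.9,-8.8],[-0.289,0.166,-0.003,-1.5,-14.9,-8.8],[-0.289,0.166,-0.003,-1.5,-14.9,-8.8],[-0.289,0.166,-0.003,-1.5,-14.9,-8.8],[-0.289,0.166,-0.003,-1.5,-14.9,-8.8],[-0.289,0.166,-0.003,-1.5,-14.9,-8.8],[-0.289,0.166,-0.003,-1.5,-14.9,-8.8],[-0.289,0.166,-0.003,-1.5,-14.9,-8.8],[-0.289,0.166,-0.003,-1.5,-14.9,-8.8]]'
python3 -c "
from plan import *
indeck();chain(deckpose(90,5,20))"
```

```text
time_s: 27.52
tcp_pos: [0.5559, 0.2845, 0.2022]
eef_rot: [179.6, 14.9, -88.1]
contact_force: [0.2, 0.0, -0.2]
gripper_width: 0.031
gripper_force: 40.0
deck tcp mm [ 87.7   3.4 131.3] F [ 0.2  0.  -0.2] w 0.031
now [0.5559 0.2845 0.2022] [179.6  14.9 -88.1]
[-0.0019, -0.0031, 0.1113] [0.4, -0.1, -0.0] rows 2.7 world [0.557 0.315 0.095]
```

```bash
python3 drive.py '[[-0.002,-0.003,0.04,0,0,0],[-0.002,-0.003,0.08,0,0,0],[-0.002,-0.003,0.111,0,0,0],[-0.002,-0.003,0.111,0,0,0],[-0.002,-0.003,0.111,0,0,0]]'
python3 -c "
from find import *
indeck();fx(cap('scene'));chain(deckpose(90,5,4))"
```

```text
time_s: 27.93
tcp_pos: [0.5578, 0.3131, 0.0946]
eef_rot: [179.5, 14.7, -88.3]
contact_force: [1.5, 0.7, 1.1]
gripper_width: 0.0315
gripper_force: 40.0
deck tcp mm [90.5  3.1 19.9] F [1.5 0.7 1.1] w 0.0315
ctr 552 278 size 26 86 an -18.5 z 0.09
ctr 442 316 size 153 174 an -5.1 z 0.073
ctr 233 278 size 15 87 an -2.4 z 0.018
place 1 96 [[-107.0, -52.5, 5.0], [-101.3, 15.7, 7.7], [-75.7, 53.1, 10.3]] skew -1.4
place 2 71 [[-46.6, -48.2, 4.5], [-42.4, 17.1, 7.7], [-15.9, 61.1, 11.0]] skew -2.0
place 3 66 [[11.7, -61.6, 3.7], [15.8, 0.2, 8.1], [43.6, 54.5, 10.4]] skew 0.1
place 4 30 [[72.6, -63.2, 22.4], [75.7, -42.0, 26.3], [100.4, -3.9, 29.0]] skew 10.3
now [0.559  0.3138 0.0968] [179.7  14.9 -88.2]
[-0.0007, 0.0017, 0.018] [0.3, -0.1, -0.1] rows 0.4 world [0.557 0.319 0.08 ]
```

```bash
python3 drive.py '[[-0.001,0.001,0.005,0,0,0],[-0.001,0.001,0.01,0,0,0],[-0.001,0.001,0.0175,0,0,0],[-0.001,0.001,0.0175,0,0,0],[-0.001,0.001,0.0175,0,0,0]]'
python3 drive.py '[[0,0,0.0,0,0,0],[0,0,0,0,0,0],[0,0,0,0,0,0]]' 0.042
python3 drive.py '[[0,0,-0.02,0,0,0],[0,0,-0.05,0,0,0],[0,0,-0.09,0,0,0],[0,0,-0.13,0,0,0],[0,0,-0.13,0,0,0],[0,0,-0.13,0,0,0]]'
python3 - <<'E'
from find import *
fx(cap('scene'))
chain(down(.45,-.1,.22,-90))
E
```

```text
time_s: 28.4
tcp_pos: [0.5568, 0.3204, 0.0802]
eef_rot: [179.7, 14.9, -88.2]
contact_force: [-0.2, -0.1, -0.6]
gripper_width: 0.0314
gripper_force: 40.0
time_s: 28.65
tcp_pos: [0.5572, 0.3207, 0.0807]
eef_rot: [179.7, 15.0, -88.2]
contact_force: [0.2, 0.0, -0.1]
gripper_width: 0.0408
gripper_force: 0.0
time_s: 29.15
tcp_pos: [0.5602, 0.2874, 0.2097]
eef_rot: [-180.0, 15.1, -88.1]
contact_force: [-0.6, -0.9, -1.0]
gripper_width: 0.0425
gripper_force: 0.0
ctr 473 313 size 165 226 an 89.1 z 0.076
ctr 233 278 size 16 87 an -2.4 z 0.017
place 1 115 [[-107.3, -47.4, 3.9], [-101.5, 11.2, 7.6], [-75.8, 53.1, 10.8]] skew -0.3
place 2 71 [[-46.3, -43.9, 5.0], [-42.2, 21.4, 7.5], [-15.8, 58.6, 10.1]] skew -2.1
place 3 63 [[12.7, -45.7, 3.8], [16.8, 0.8, 7.1], [43.6, 55.9, 9.9]] skew 1.1
place 4 38 [[72.6, -44.5, 5.3], [77.5, 8.8, 7.5], [104.0, 57.4, 9.5]] skew 1.9
now [0.559  0.2871 0.2073] [179.8  15.  -88.2]
[0.3671, 0.1216, -0.1113] [0.4, 15.0, 1.8] rows 9.6 world [ 0.45 -0.1   0.22]
```

```bash
python3 drive.py '[[0.367,0.122,-0.111,0,15,1.8],[0.367,0.122,-0.111,0,15,1.8],[0.367,0.122,-0.111,0,15,1.8],[0.367,0.122,-0.111,0,15,1.8],[0.367,0.122,-0.111,0,15,1.8],[0.367,0.122,-0.111,0,15,1.8],[0.367,0.122,-0.111,0,15,1.8],[0.367,0.122,-0.111,0,15,1.8],[0.367,0.122,-0.111,0,15,1.8],[0.367,0.122,-0.111,0,15,1.8],[0.367,0.122,-0.111,0,15,1.8],[0.367,0.122,-0.111,0,15,1.8]]' 0.06
python3 - <<'E'
from find import *
c=cap('top');fx(c)
P=cloud(c);q=RD.inv().apply(P.reshape(-1,3)-O).reshape(P.shape)*1000
f=c['frame'].astype(int)
m=(f.max(-1)<60)&(q[...,2]>56)&(q[...,2]<80)&(np.abs(q[...,1]+96)<20)&(np.abs(q[...,0])<160)
print(m.sum(),np.percentile(q[m],[2,50,98],axis=0).round(1).tolist())
for n in('scene',): 
    d=cap(n)
a=cv2.resize(c['frame'][155:285,140:260],None,fx=3.3,fy=3.3);b=cv2.resize(d['frame'][130:240,140:290],None,fx=2.6,fy=2.6)
im=np.zeros((430,800,3),np.uint8);im[:a.shape[0],:a.shape[1]]=a;im[:b.shape[0],400:400+b.shape[1]]=b
cv2.imwrite('pics/g4.png',im[:,:,::-1])
E
```

```text
time_s: 30.2
tcp_pos: [0.4486, -0.101, 0.2183]
eef_rot: [179.4, -0.1, -90.0]
contact_force: [-0.1, 0.1, -0.2]
gripper_width: 0.0598
gripper_force: 0.0
ctr 559 321 size 31 143 an 0.6 z 0.076
ctr 497 319 size 31 141 an 0.6 z 0.072
ctr 452 313 size 6 123 an 2.4 z 0.083
place 2 68 [[-29.9, -47.0, 4.6], [-14.9, 13.1, 7.3], [-12.4, 69.0, 12.2]] skew -3.8
place 3 158 [[15.9, -62.0, 3.4], [20.0, 3.6, 7.8], [45.3, 69.4, 10.8]] skew 0.0
place 4 193 [[76.2, -59.6, 1.0], [81.5, 12.8, 6.5], [107.1, 72.1, 10.3]] skew 0.8
55 [[114.7, -106.6, 56.7], [121.4, -96.7, 63.8], [127.0, -84.6, 67.2]]
```

View pics/g4.png

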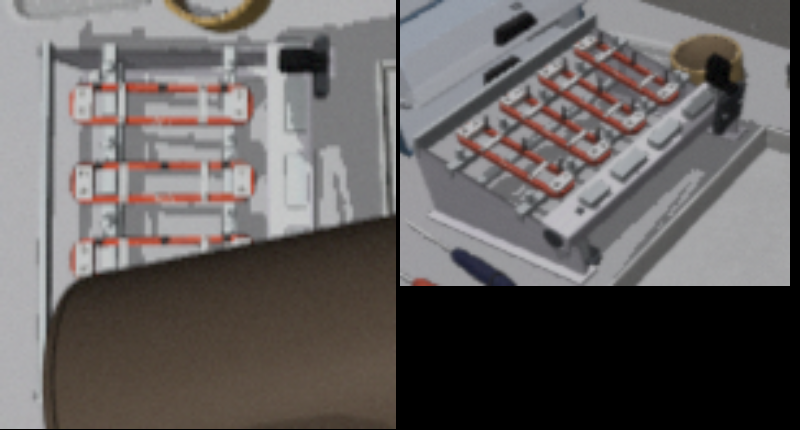

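All four fixtures sit squarely across both rails, one to a place, and the limiter is at x ≈ 121 with its top at z ≈ 64–67, so it is fully down. Next, the isolator.

```bash
python3 -c "
from plan import *
chain(down(.379,-.369,.13,-84))"
```

```text
now [ 0.4494 -0.0997  0.2184] [ 1.794e+02 -1.000e-01 -8.990e+01]
[0.2691, 0.0699, 0.0896] [0.6, -0.1, -5.9] rows 7.0 world [ 0.379 -0.369  0.13 ]
```

```bash
python3 drive.py '[[0.269,0.07,0.089,0.5,0,-5.9],[0.269,0.07,0.089,0.5,0,-5.9],[0.269,0.07,0.089,0.5,0,-5.9],[0.269,0.07,0.089,0.5,0,-5.9],[0.269,0.07,0.089,0.5,0,-5.9],[0.269,0.07,0.089,0.5,0,-5.9],[0.269,0.07,0.089,0.5,0,-5.9],[0.269,0.07,0.089,0.5,0,-5.9],[0.269,0.07,0.089,0.5,0,-5.9],[0.269,0.07,0.089,0.5,0,-5.9]]' 0.045
python3 -c "
from plan import *
chain(down(.379,-.369,.064,-84))"
```

```text
time_s: 31.13
tcp_pos: [0.3796, -0.3687, 0.1305]
eef_rot: [179.9, -0.0, -84.0]
contact_force: [-0.6, -0.7, 0.5]
gripper_width: 0.045
gripper_force: 0.0
now [ 0.3796 -0.3687  0.1305] [179.9  -0.  -84. ]
[0.0003, 0.0005, 0.0665] [0.1, -0.0, 0.0] rows 1.6 world [ 0.379 -0.369  0.064]
```

```bash
python3 drive.py '[[0,0,0.02,0,0,0],[0,0,0.04,0,0,0],[0,0,0.055,0,0,0],[0,0,0.066,0,0,0],[0,0,0.066,0,0,0],[0,0,0.066,0,0,0]]'
python3 drive.py '[[0,0,0,0,0,0],[0,0,0,0,0,0],[0,0,0,0,0,0],[0,0,0,0,0,0],[0,0,0,0,0,0]]' 0.005 30
```

```text
time_s: 31.63
tcp_pos: [0.3802, -0.368, 0.0655]
eef_rot: [180.0, -0.1, -83.8]
contact_force: [-0.4, -0.4, 0.5]
gripper_width: 0.0449
gripper_force: 0.0
time_s: 32.05
tcp_pos: [0.3777, -0.3694, 0.0656]
eef_rot: [179.8, -0.0, -84.0]
contact_force: [-14.1, -6.3, 9.1]
gripper_width: 0.017
gripper_force: 7.2
```

```bash
python3 drive.py '[[0,0,0,0,0,0],[0,0,0,0,0,0],[0,0,0,0,0,0],[0,0,0,0,0,0]]'
python3 -c "
from plan import *
s=r.get_state();print(s['contact_force'],s['moment'],s['tcp_pos'],s['gripper_force'])"
```

```text
time_s: 32.38
tcp_pos: [0.3761, -0.3695, 0.0656]
eef_rot: [179.7, 0.0, -84.0]
contact_force: [-10.5, -3.0, 10.7]
gripper_width: 0.0138
gripper_force: 30.0
[-10.54170409  -2.95654818  10.69603917] [-0.76486477  3.72455588 -0.05885329] [ 0.37612627 -0.36953339  0.06563412] 29.959131181240082
```

```bash
python3 drive.py '[[0,0.003,0,0,0,0],[0,0.003,0,0,0,0],[0,0.003,0,0,0,0]]'
python3 drive.py '[[0,0,0,0,0,-5],[0,0,0,0,0,-10],[0,0,0,0,0,-15],[0,0,0,0,0,-20],[0,0,0,0,0,-25],[0,0,0,0,0,-30],[0,0,0,0,0,-35],[0,0,0,0,0,-40],[0,0,0,0,0,-45],[0,0,0,0,0,-45]]'
```

```text
time_s: 32.63
tcp_pos: [0.376, -0.3697, 0.0657]
eef_rot: [180.0, -0.1, -84.0]
contact_force: [-1.2, 2.1, 6.4]
gripper_width: 0.0135
gripper_force: 30.0
time_s: 33.47
tcp_pos: [0.3759, -0.3698, 0.0657]
eef_rot: [179.9, -0.0, -38.6]
contact_force: [-3.6, 0.5, 5.6]
gripper_width: 0.0138
gripper_force: 30.0
```

Turning well with low forces. I'll go on to the stop.

```bash
python3 drive.py '[[0,0,0,0,0,-5],[0,0,0,0,0,-10],[0,0,0,0,0,-15],[0,0,0,0,0,-20],[0,0,0,0,0,-25],[0,0,0,0,0,-30],[0,0,0,0,0,-35],[0,0,0,0,0,-40],[0,0,0,0,0,-44],[0,0,0,0,0,-47],[0,0,0,0,0,-47],[0,0,0,0,0,-47]]'
python3 -c "
from plan import *
s=r.get_state();print(s['contact_force'],s['moment'])"
```

```text
time_s: 34.47
tcp_pos: [0.3761, -0.3699, 0.0656]
eef_rot: [179.9, 0.0, 8.0]
contact_force: [-1.7, -0.3, 5.1]
gripper_width: 0.0143
gripper_force: 30.7
[-1.69882814 -0.33341874  5.11153968] [ 0.13441803  0.80056463 -0.676748  ]
```

```bash
python3 drive.py '[[0,0,0,0,0,0],[0,0,0,0,0,0],[0,0,0,0,0,0],[0,0,0,0,0,0]]' 0.045
python3 drive.py '[[0,0,-0.03,0,0,0],[0,0,-0.07,0,0,0],[0,0,-0.1,0,0,0],[0,0,-0.1,0,0,0],[0,0,-0.1,0,0,0]]'
python3 -c "
from plan import *
chain(down(.4835,-.36,.165,-84),down(.4835,-.36,.165,-174))"
```

```text
time_s: 34.8
tcp_pos: [0.3762, -0.3696, 0.0651]
eef_rot: [179.9, 0.0, 8.0]
contact_force: [-0.5, 0.1, -0.2]
gripper_width: 0.0355
gripper_force: 0.0
time_s: 35.22
tcp_pos: [0.3774, -0.37, 0.1673]
eef_rot: [179.8, -0.2, 8.0]
contact_force: [-0.4, 0.3, -0.6]
gripper_width: 0.0452
gripper_force: 0.0
now [ 0.3774 -0.37    0.1673] [179.8  -0.2   8. ]
[0.1064, 0.0049, 0.0026] [-0.0, -0.3, 92.0] rows 12.9 world [ 0.484 -0.36   0.165]
[0.0, 0.0, 0.0] [-0.0, -0.0, 90.0] rows 12.6 world [ 0.484 -0.36   0.165]
```

```bash
python3 drive.py '[[0.106,0.005,0,0,0,85],[0.106,0.005,0,0,0,85],[0.106,0.005,0,0,0,85],[0.106,0.005,0,0,0,85],[0.106,0.005,0,0,0,85],[0.106,0.005,0,0,0,85],[0.106,0.005,0,0,0,85],[0.106,0.005,0,0,0,85],[0.106,0.005,0,0,0,85],[0.106,0.005,0,0,0,85],[0.106,0.005,0,0,0,85],[0.106,0.005,0,0,0,85]]'
python3 drive.py '[[0,0,0,0,0,80],[0,0,0,0,0,80],[0,0,0,0,0,80],[0,0,0,0,0,80],[0,0,0,0,0,80],[0,0,0,0,0,80],[0,0,0,0,0,80],[0,0,0,0,0,80],[0,0,0,0,0,80],[0,0,0,0,0,80],[0,0,0,0,0,80],[0,0,0,0,0,80]]'
python3 -c "
from plan import *
chain(down(.4835,-.36,.066,-174))
c=cap('scene');cv2.imwrite('pics/g5.png',cv2.resize(c['frame'][220:360,360:520],None,fx=4,fy=4)[:,:,::-1])"
```

```text
time_s: 36.22
tcp_pos: [0.4812, -0.3593, 0.1635]
eef_rot: [179.8, 0.0, -77.4]
contact_force: [-0.6, -0.3, -0.6]
gripper_width: 0.0448
gripper_force: 0.0
time_s: 37.22
tcp_pos: [0.4812, -0.3593, 0.1636]
eef_rot: [179.9, -0.1, -157.3]
contact_force: [-0.7, 0.3, -0.0]
gripper_width: 0.0447
gripper_force: 0.0
now [ 0.4812 -0.3593  0.1636] [ 1.799e+02 -1.000e-01 -1.573e+02]
[-0.0021, -0.0016, 0.0976] [0.0, -0.2, 16.7] rows 2.3 world [ 0.484 -0.36   0.066]
```

View pics/g5.png

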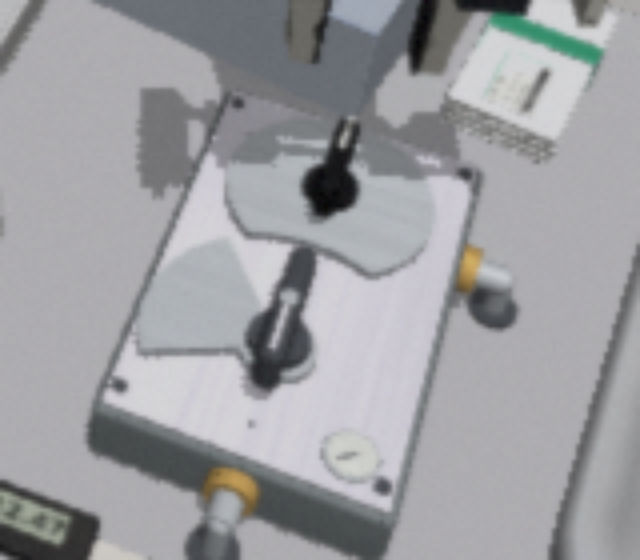

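The isolator bar now lies along the box, at (285,320), and its plate has cleared the selector. The selector handle is at (335,165).

```bash
python3 drive.py '[[-0.002,-0.001,0,0,0,7],[-0.002,-0.001,0,0,0,14],[-0.002,-0.001,0.03,0,0,16.7],[-0.002,-0.001,0.06,0,0,16.7],[-0.002,-0.001,0.085,0,0,16.7],[-0.002,-0.001,0.0975,0,0,16.7],[-0.002,-0.001,0.0975,0,0,16.7],[-0.002,-0.001,0.0975,0,0,16.7]]'
python3 drive.py '[[0,0,0,0,0,0],[0,0,0,0,0,0],[0,0,0,0,0,0],[0,0,0,0,0,0],[0,0,0,0,0,0],[0,0,0,0,0,0],[0,0,0,0,0,0]]' 0.005 25
```

```text
time_s: 37.93
tcp_pos: [0.4835, -0.3598, 0.0668]
eef_rot: [-180.0, -0.2, -173.5]
contact_force: [0.7, 0.0, 0.1]
gripper_width: 0.045
gripper_force: 0.0
time_s: 38.52
tcp_pos: [0.4843, -0.3602, 0.0682]
eef_rot: [-179.9, 0.0, -173.7]
contact_force: [-0.2, -1.2, 2.9]
gripper_width: 0.0114
gripper_force: 25.0
```

```bash
python3 drive.py '[[0,0,0,0,0,-5],[0,0,0,0,0,-10],[0,0,0,0,0,-15],[0,0,0,0,0,-20],[0,0,0,0,0,-25],[0,0,0,0,0,-30],[0,0,0,0,0,-35],[0,0,0,0,0,-35]]'
python3 drive.py '[[0,0,0,0,0,-5],[0,0,0,0,0,-10],[0,0,0,0,0,-15],[0,0,0,0,0,-20],[0,0,0,0,0,-24],[0,0,0,0,0,-27],[0,0,0,0,0,-27],[0,0,0,0,0,-27]]'
python3 -c "
from plan import *
s=r.get_state();print(s['contact_force'],s['moment'])"
```

```text
time_s: 39.18
tcp_pos: [0.4847, -0.3608, 0.0682]
eef_rot: [-179.9, -0.1, -138.4]
contact_force: [1.5, -4.5, 1.3]
gripper_width: 0.0117
gripper_force: 25.0
time_s: 39.85
tcp_pos: [0.4851, -0.361, 0.0682]
eef_rot: [-179.9, -0.1, -111.9]
contact_force: [1.9, -5.4, -0.4]
gripper_width: 0.0123
gripper_force: 25.9
[ 1.94755796 -5.44832896 -0.38508485] [-2.20730586 -0.63921083 -0.53593838]
```

```bash
python3 drive.py '[[0,0,0,0,0,0],[0,0,0,0,0,0],[0,0,0,0,0,0],[0,0,0,0,0,0]]' 0.045
python3 drive.py '[[0,0,-0.03,0,0,0],[0,0,-0.07,0,0,0],[0,0,-0.11,0,0,0],[0,0,-0.14,0,0,0],[0,0,-0.14,0,0,0],[0,0,-0.14,0,0,0]]'
python3 -c "
from plan import *
chain(down(.45,-.1,.24,-112))"
```

```text
time_s: 40.18
tcp_pos: [0.4838, -0.3596, 0.0674]
eef_rot: [180.0, -0.1, -111.7]
contact_force: [-1.3, 0.5, 0.5]
gripper_width: 0.0332
gripper_force: 0.0
time_s: 40.68
tcp_pos: [0.4851, -0.3599, 0.21]
eef_rot: [-179.8, -0.0, -111.7]
contact_force: [-0.4, -0.1, -1.4]
gripper_width: 0.0449
gripper_force: 0.0
now [ 0.4851 -0.3599  0.21  ] [-179.8   -0.  -111.7]
[-0.2285, 0.1286, -0.0307] [-0.2, -0.0, 0.3] rows 6.3 world [ 0.45 -0.1   0.24]
```

```bash
python3 drive.py '[[-0.228,0.128,-0.03,0,0,0],[-0.228,0.128,-0.03,0,0,0],[-0.228,0.128,-0.03,0,0,0],[-0.228,0.128,-0.03,0,0,0],[-0.228,0.128,-0.03,0,0,0],[-0.228,0.128,-0.03,0,0,0],[-0.228,0.128,-0.03,0,0,0],[-0.228,0.128,-0.03,0,0,0],[-0.228,0.128,-0.03,0,0,0]]'
python3 - <<'E'
from find import *
c=cap('top');d=cap('scene');fx(d)
P=cloud(c);q=RD.inv().apply(P.reshape(-1,3)-O).reshape(P.shape)*1000
f=c['frame'].astype(int)
m=(f.max(-1)<60)&(q[...,2]>56)&(q[...,2]<80)&(np.abs(q[...,1]+96)<20)&(np.abs(q[...,0])<160)
print('lim',m.sum(),np.percentile(q[m],[2,50,98],axis=0).round(1).tolist())
for h in ('iso','sel'):
    m=(np.abs(P[...,1]+.37)<.06)&((P[...,0]<.435)&(P[...,0]>.32) if h=='iso' else (P[...,0]>.45)&(P[...,0]<.55))&(P[...,2]>.075)&(f.max(-1)<130)
    (cx,cy),wh,an=cv2.minAreaRect((P[m][:,:2]*1000).astype(np.float32)); print(h,m.sum(),cx,cy,wh,an)
a=cv2.resize(c['frame'][185:290,370:490],None,fx=3.3,fy=3.3);b=cv2.resize(d['frame'][130:300,140:380],None,fx=1.65,fy=1.65)
im=np.zeros((430,800,3),np.uint8);im[:a.shape[0],:a.shape[1]]=a;im[:b.shape[0],400:400+b.shape[1]]=b
cv2.imwrite('pics/g6.png',im[:,:,::-1])
E
```

```text
time_s: 41.43
tcp_pos: [0.4489, -0.0997, 0.2367]
eef_rot: [179.9, -0.1, -111.6]
contact_force: [0.6, 0.9, -0.4]
gripper_width: 0.0448
gripper_force: 0.0
ctr 474 320 size 163 238 an -87.8 z 0.073
ctr 233 279 size 17 90 an -2.8 z 0.017
place 1 138 [[-107.1, -61.5, 3.6], [-101.4, -2.0, 7.2], [-74.9, 50.9, 10.3]] skew -0.3
place 2 129 [[-46.6, -60.4, 3.8], [-42.6, 0.9, 7.5], [-15.1, 58.6, 11.1]] skew 0.3
place 3 119 [[11.3, -59.6, 3.1], [16.1, -1.8, 6.9], [43.9, 54.6, 10.7]] skew 1.3
place 4 114 [[72.5, -59.7, 3.4], [78.4, 2.7, 7.1], [104.4, 57.7, 10.2]] skew -0.1
lim 54 [[114.5, -106.6, 58.1], [121.5, -95.5, 63.0], [127.0, -84.6, 65.6]]
iso 165 378.705078125 -370.0232849121094 (73.28538513183594, 13.358545303344727) 4.1718268394470215
sel 105 488.2669677734375 -360.6263732910156 (55.389373779296875, 12.324113845825195) 64.85529327392578
```

View pics/g6.png

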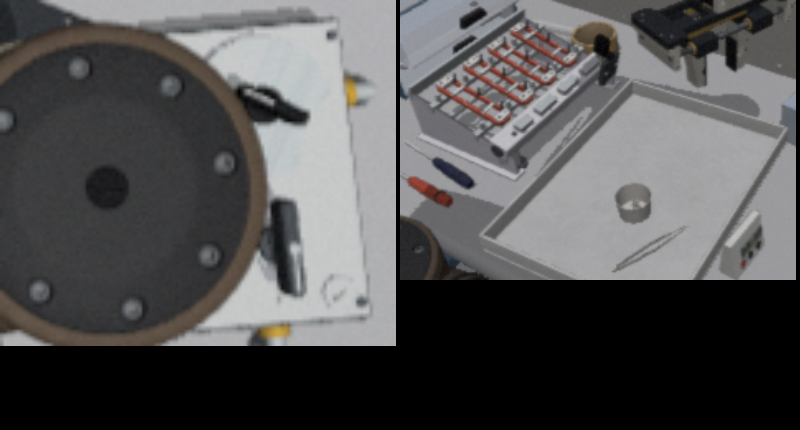

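The picture shows the selector turned about 60°, the isolator along the box, all four fixtures seated, the limiter down, and the cup and timer in place.

```bash
python3 -c "
from plant import r, optics, workorder
print(workorder.close_job())"
```

```text
the job is handed in; nothing more can be done
None
```

The job is handed in after about 41 s of robot time: four fixtures are seated in places 1–4, the limiter is down in notch 4, and the isolator (on) and then the selector (purge) were turned to their stops. The only slip was a missed first grip on fixture 3, which did not move it and was redone.

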